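Open and load the lens cleaner, cover it and set its timer

TASK

Lift the teal cover off the lens cleaner and put every lens capsule standing about on the vanity into the cleaner, upright and one to a pocket of its yellow tray, then set the cover back over the tray's rim so that it sits fully down and level, and only then turn the timer knob until the black pointer stands within the red band on the dial. Leave the wooden box, the vial and the tweezer where they are.

Things in the scene. Friction and masses are not known exactly. Their poses are not given: they have to be found in the camera images.
- cleaner: Fixed mint-green lens cleaner housing standing on the vanity, 150 (its x) x 270 (its y) x 45 mm high; origin at the centre of its underside, z up. Its flat deck is 45 mm above the vanity. At its +y end a round yellow lens tray stands on the deck; at its -y end are the black timer knob (nearer its -x edge) and a white dial (nearer its +x edge).
- tray (a point): Centre of the yellow lens tray, at deck height (cleaner x 0, y +60 mm, z 45 mm). The tray is ringed by a thin yellow rim, outer radius 57 mm, standing 12 mm above the deck; outside it a dark flat gasket ring on the deck (out to 67 mm) is where the cover's lower edge rests.
- timer_knob (a joint): Angle of the black timer knob, rad, 0 to 4.4; grows as the knob is turned CLOCKWISE seen from above. Stays where it is left (friction about 0.04 N m).
- knob_grip (a point): On the vertical axis of the timer knob, 18 mm above the deck (cleaner x -38, y -80 mm). The grip is an upright bar 40 mm long, 12 mm thick, from 6 to 30 mm above the deck; this point's x axis runs along the bar and turns with it, z is up.
- timer_pointer (a joint): Angle of the black pointer on the white dial, rad, 0 to 2.2; geared to the knob, it is always half the knob's angle and turns clockwise too (0: pointing to the cleaner's +y; pi/2: to its +x).
- timer_mark (a joint): Angle of the middle of the red band on the dial, rad, in the same measure as the pointer; does not move during the task. The band reaches about 0.15 rad to either side.
- pointer_tip (a point): Tip of the black pointer, 29 mm from the dial's centre (dial centre: cleaner x +36, y -80 mm; dial radius 36 mm, flat on the deck); x axis points outward along the pointer.
- mark (a point): Middle of the red band, 29 mm from the dial's centre; x axis points outward.
- cover: Loose round teal cover, an inverted bowl: outer radius 64.5, inner radius 60.5, body 46 mm high, cavity 42 mm deep; on top a steel knob of 24 mm diameter, from 46 to 70 mm above its lower edge. Origin at the centre of its lower edge, z up; 0.13 to 0.24 kg. Starts seated over the empty tray, around the yellow rim, lower edge flat on the deck; may be put down anywhere on the vanity.
- pocket0 (a point): Centre of the floor of one of the five round pockets of the yellow tray, 7 mm above the deck, on a circle of radius 36 mm about the tray's centre. Pocket bore 28 mm, 11 mm deep, outer diameter 33 mm (its mouth is 18 mm above the deck).
- pocket1 (a point): Centre of the floor of one of the five round pockets of the yellow tray, 7 mm above the deck, on a circle of radius 36 mm about the tray's centre. Pocket bore 28 mm, 11 mm deep, outer diameter 33 mm (its mouth is 18 mm above the deck).
- pocket2 (a point): Centre of the floor of one of the five round pockets of the yellow tray, 7 mm above the deck, on a circle of radius 36 mm about the tray's centre. Pocket bore 28 mm, 11 mm deep, outer diameter 33 mm (its mouth is 18 mm above the deck).
- pocket3 (a point): Centre of the floor of one of the five round pockets of the yellow tray, 7 mm above the deck, on a circle of radius 36 mm about the tray's centre. Pocket bore 28 mm, 11 mm deep, outer diameter 33 mm (its mouth is 18 mm above the deck).
- pocket4 (a point): Centre of the floor of one of the five round pockets of the yellow tray, 7 mm above the deck, on a circle of radius 36 mm about the tray's centre. Pocket bore 28 mm, 11 mm deep, outer diameter 33 mm (its mouth is 18 mm above the deck).
- capsule0: Lens capsule (may be absent: 3 to 5 of the five are there): upright white cylinder with a blue cap, 24 mm diameter, 28 mm high, about 30 g; origin at the centre of its foot, z up. Any capsule fits any pocket, foot down, and then stands 17 mm out of it.
- capsule1: Lens capsule (may be absent: 3 to 5 of the five are there): upright white cylinder with a blue cap, 24 mm diameter, 28 mm high, about 30 g; origin at the centre of its foot, z up. Any capsule fits any pocket, foot down, and then stands 17 mm out of it.
- capsule2: Lens capsule (may be absent: 3 to 5 of the five are there): upright white cylinder with a blue cap, 24 mm diameter, 28 mm high, about 30 g; origin at the centre of its foot, z up. Any capsule fits any pocket, foot down, and then stands 17 mm out of it.
- capsule3: Lens capsule (may be absent: 3 to 5 of the five are there): upright white cylinder with a blue cap, 24 mm diameter, 28 mm high, about 30 g; origin at the centre of its foot, z up. Any capsule fits any pocket, foot down, and then stands 17 mm out of it.
- capsule4: Lens capsule (may be absent: 3 to 5 of the five are there): upright white cylinder with a blue cap, 24 mm diameter, 28 mm high, about 30 g; origin at the centre of its foot, z up. Any capsule fits any pocket, foot down, and then stands 17 mm out of it.
- wooden_box: Bystander: wooden box with sliding lid, 80 x 110 x 45 mm, origin under its centre.
- vial: Bystander: amber glass vial with black screw top, 30 mm diameter, 56 mm high, upright, origin under its centre.
- tweezer: Bystander: black plastic tweezer lying flat, 110 mm long along its x, 6 mm high, origin under its centre.
There are look-alikes about, which are no part of the job. What is shaped like the cover but green is not meant.

How it is judged:
By the outcome, as a careful person would: the job done as asked, in the order asked, and still so for the second after the job is handed in, with the robot touching nothing.
Of capsule0, capsule1, capsule2, capsule3, capsule4 only 3 to 5 are there at a start; the rules pass over those that are not, and their reading is None.
At some moment in a run one of capsule0, capsule1, capsule2, capsule3, capsule4, cover may be knocked a few centimetres aside while the robot is not near it.
It also fails if it takes over 210 s, if anything falls off the work surface, if the arm or the gripper's body presses on something with over 40 N, if the wrist force passes 120 N, or if a joint passes its speed limit or range.

ROBOT

A 6-joint arm with a two-finger parallel gripper is mounted at the origin on the work surface. World frame = base frame: x ahead of the robot, y to its left, z up, the work surface at z = 0. Lengths are in m, angles in degrees, forces in N, time in s.
With the tool pointing down it reaches from about 0.25 to 0.725 m from the base axis. Payload 9.7 kg.
Tool frame: the origin (TCP) lies on the centre line of the jaws, within the pads' length; the fingertips stand tip_extent ahead of it and the grasp point (between the pads) lies 3 mm ahead of it (tip_extent is the distance from the TCP to the fingertips, in m); z points along the fingers, y is the line along which they close (so a half turn about z gives the same grasp; the last joint's range is limited). The gripper opens to 85 mm and grips with 20 to 120 N. Pads are 22 mm wide; open, the fingers measure 114 mm over their backs; the gripper's body (76 mm by 85 mm) begins 54 mm behind the grasp point. The pads swing forward as they close: fully open they stand 13 mm farther back than shut.
Start: joints at [-73.854, 4.979, 10.078, 95.1, 0, 90], TCP at [0.153, -0.528, 0.253] pointing down, gripper open.
Joint ranges: [-179.16, 179.16], [-48.56, 103.87], [-65.8, 70.77], [-126.05, 130.52], [-82.76, 87.17], [-180, 180]. Speed limits (degrees/s): [127.2, 127.2, 147.25, 180, 180, 180].

INTERFACE

Orientations are given as [roll, pitch, yaw] about the fixed x, y, z axes, in that order (R = Rz(yaw) Ry(pitch) Rx(roll)).
In Python, from workcell import * gives the robot as it stands.
- The arm moves only by the tool servo_tool, never from a script. Its argument "rows" is a list of rows, each an object with "offset": the shift along the tool's x, y, z as a fraction of full scale, a list of three; "yaw": the turn about the tool's z as a fraction of full scale; "claw": the closure, from 0 (fully open) to 1 (shut). A call has 1 to 12 rows; each row is the pose to reach, as a shift and turn from the pose commanded when the call began, along the tool's axes at that moment, turning the shorter way round; what a row does not reach only later rows make up. Full scale, the value 1, is 0.1 m for a shift and pi rad for a turn. A row lasts 1/8 s, in which the tool goes at most 62.5 mm and 10.7 degrees, less where a joint would pass 70% of its speed; a pose out of reach is approached as far as the arm can. A call with a number of a shift or a turn outside -1 to 1 is refused whole. A call with a gripper value outside its range is refused whole. The fingers move at their own pace and stop on an object; "squeeze" is the grip in N (left out, the last holds). Time passes only in rows, so rows that repeat a pose let the fingers close. It gives the time, the measured TCP pose, the force, the opening and the grip force at its end, in the units of the state.
- get_obs(): the state, without advancing time (a new reading comes with each control period).
- camera(name): name is "scene" or "top" or "wrist"; returns (picture, depth): 480x640x3 uint8, red, green, blue; 480x640 float32, m along the optical axis (not along the pixel's ray), 0 where there is no reading.
- camera_info(name): a dict with "fx", "fy", "cx", "cy" (pixels), "cam_to_world" (4x4, takes a point from camera to world coordinates); the wrist camera has in their place "hand_eye" (4x4, takes a point from camera to tool coordinates, whose origin is the TCP and whose axes are the flange's). Camera axes: x right, y up, looking along -z (the intrinsics and any distortion apply to the point x, -y, -z); pixel columns grow to the right and rows downward; lengths in m; the calibration is good to about 2 mm. A picture is of the moment at which its call begins: read the wrist's pose just before it. camera_info takes no time and is no camera call.
- job_done(): hands the job in; it is judged then, once.
The state is a dict: "time": time; "q": joint angles; "qd": joint speeds; "joint_efforts": joint torques, N m; "ee_pos": TCP position; "tcp_rot": TCP orientation; "wrist_force": force on the tool from outside, world axes, zero at the start; "torque": the same for the moment, N m; "opening": finger opening in m; "grasp_force": force on a finger pad.
Only numpy, scipy, OpenCV 4.12 (cv2) and the standard library are available. Lean on these libraries where they do the work, as an engineer would, in place of code of your own. Each camera call takes 0.05 s, during which the arm holds its last target. There are 200 camera calls.

## Working session

There is one attempt and no reset: what is moved stays moved. The work goes in short steps, Python scripts to look and compute and a tool call to move; the robot and the scene stay as the last step left them, time stands still between calls to the robot, and variables do not carry over. Pictures are saved under pics/ and viewed, at most 14 in all, crops included, and the job is handed in when it is done.

Besides the shell and the picture viewer there is one more tool, called as name(argument=value, ...), one argument or row to a line, values as JSON. servo_tool: Moves the arm, as the interface text tells. Its arguments: {"type":"object","properties":{"rows":{"type":"array"},"squeeze":{"type":"number"}},"required":["rows"]}

```bash
ls; mkdir -p pics
python3 - <<'E'
from workcell import *
import cv2,numpy as np
o=get_obs();print(o)
for n in("scene","top","wrist"):
    i=camera_info(n);print(n,i)
for n in("scene","top"):
    p,d=camera(n);cv2.imwrite(f"pics/{n}0.png",p[:,:,::-1]);np.save(f"pics/{n}0.npy",d)
E
```

```text
pics
{'time': 0.0, 'q': array([-7.38543783e+01,  5.01238739e+00,  1.00350195e+01,  9.50989141e+01,
        5.60336804e-04,  9.00016308e+01]), 'qd': array([-0.07625287, -0.12062842,  0.07868728,  0.02859298,  0.0397992 ,
       -0.02716289]), 'joint_efforts': array([-1.11250672e-04, -5.20397651e+01,  4.64798713e+01,  1.65947364e-02,
        5.80123947e-05, -2.23174823e-06]), 'ee_pos': array([ 0.15289333, -0.52812343,  0.25257576]), 'tcp_rot': array([-1.79923718e+02, -5.58165065e-04,  1.61439901e+01]), 'wrist_force': array([-0.1427918 ,  0.3080815 ,  0.12021801]), 'torque': array([-0.04722403,  0.00305546, -0.0412358 ]), 'grasp_force': 0.0, 'opening': 0.08568365483138417}
scene {'fx': 537.2027713049903, 'fy': 537.2027713049903, 'cx': 315.70241321307077, 'cy': 235.2464283525651, 'cam_to_world': array([[ 0.84334534, -0.37649793,  0.38342919,  1.07011732],
       [ 0.53736972,  0.58880442, -0.60377408, -0.76173813],
       [ 0.00155489,  0.7152333 ,  0.69888405,  0.97833356],
       [ 0.        ,  0.        ,  0.        ,  1.        ]])}
top {'fx': 546.9532796817284, 'fy': 546.95327968172
[... 174 characters left out ...]
0e-01, -1.40754383e-02,  2.08106105e-03,
         1.70831095e-02],
       [-8.53857638e-04,  2.05356195e-01,  9.78686929e-01,
         1.24507426e+00],
       [ 0.00000000e+00,  0.00000000e+00,  0.00000000e+00,
         1.00000000e+00]])}
wrist {'fx': 394.83044888089023, 'fy': 394.83044888089023, 'cx': 318.6177972524952, 'cy': 241.101849644268, 'hand_eye': array([[ 6.94340020e-04,  9.54053550e-01,  2.99635347e-01,
         7.53843223e-02],
       [ 9.99999728e-01, -7.37028799e-04,  2.94528389e-05,
        -6.08763468e-04],
       [ 2.48939465e-04,  2.99635245e-01, -9.54053803e-01,
        -1.20164802e-01],
       [ 0.00000000e+00,  0.00000000e+00,  0.00000000e+00,
         1.00000000e+00]])}
```

View pics/top0.png

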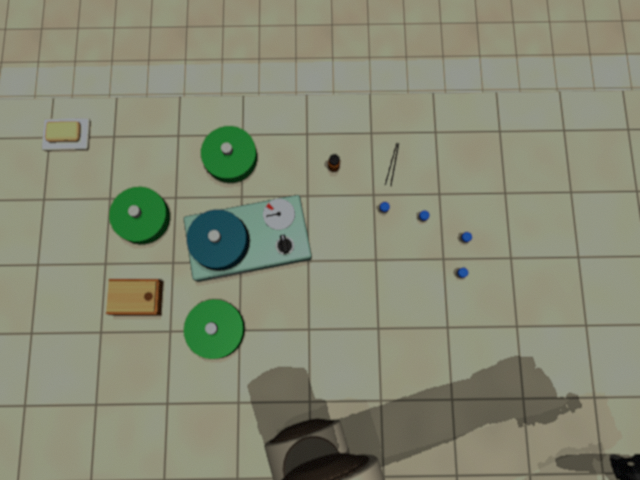

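View pics/scene0.png

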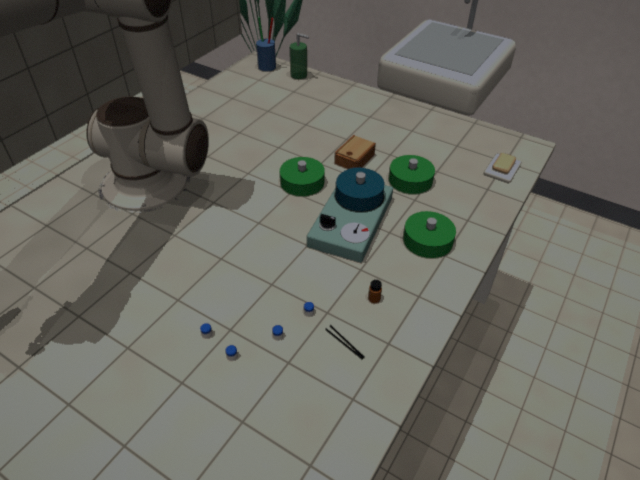

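The top view shows four capsules with blue caps at (384,207), (424,215), (466,237) and (462,272). The teal cover is at (217,239), on the mint cleaner. Things that could be mistaken for it are the green covers at (228,153), (138,215) and (213,328). The dial is at (279,213) and the timer knob at (285,245). I choose the teal one.

```bash
cat > h.py <<'E'
from workcell import *
import cv2,numpy as np
from scipy.spatial.transform import Rotation as R
def T_tool(o):
    T=np.eye(4);T[:3,:3]=R.from_euler('xyz',o['tcp_rot'],degrees=True).as_matrix();T[:3,3]=o['ee_pos'];return T
def look(n,save=None):
    o=get_obs();p,d=camera(n);i=camera_info(n)
    M=T_tool(o)@i['hand_eye'] if n=='wrist' else i['cam_to_world']
    if save: cv2.imwrite(f'pics/{save}.png',p[:,:,::-1])
    return p,d,i,M
def world(u,v,d,i,M):
    u,v,d=map(lambda a:np.asarray(a,float),(u,v,d))
    P=np.stack([(u-i['cx'])/i['fx']*d,-(v-i['cy'])/i['fy']*d,-d],-1)
    return P@M[:3,:3].T+M[:3,3]
def plane(u,v,z,i,M):   # pixel ray to height z
    r=world(u,v,1.,i,M)-M[:3,3];return M[:3,3]+r*((z-M[2,3])/r[...,2])[...,None]
def blobs(mask,amin=15):
    n,l,s,c=cv2.connectedComponentsWithStats(mask.astype(np.uint8))
    return [(l==k,s[k,4],c[k]) for k in range(1,n) if s[k,4]>=amin]
def go(x,y,z,yaw=None):
    "tool-frame offset fractions from the present pose (tool down)"
    o=get_obs();T=T_tool(o);d=T[:3,:3].T@(np.array([x,y,z])-T[:3,3])/0.1
    s=f"offset {np.round(d,3)}"
    if yaw is not None:
        w=(o['tcp_rot'][2]-yaw+180)%360-180   # tool z down: + turn lowers world yaw
        s+=f" yaw {w/180:.4f} alt {((w+360)%360-180)/180:.4f}"
    print(s,'q6',o['q'][5].round(1))
E
python3 - <<'E'
from h import *
i=camera_info('top');M=i['cam_to_world']
p=cv2.imread('pics/top0.png');d=np.load('pics/top0.npy');h=cv2.cvtColor(p,cv2.COLOR_BGR2HSV)
v,u=np.mgrid[:480,:640];W=world(u,v,d,i,M)
print('table z',np.median(W[150:350:,350:600,2]))
m=cv2.inRange(h,(105,150,80),(125,255,255))>0
for b,a,c in blobs(m):
    print('cap',a,c.round(1),plane(c[0],c[1],.028,i,M).round(4),np.median(W[b],0).round(4))
for px in((217,239),(213,236),(260,240),(279,205),(285,245),(230,153),(205,270),(160,300)):print(px,h[px[1],px[0]],p[px[1],px[0]],W[px[1],px[0]].round(4))
# cover top / deck by height
sub=(u>180)&(u<320)&(v>190)&(v<285)
deck=sub&(abs(W[...,2]-.045)<.006)
r=cv2.minAreaRect(W[deck][:,:2].astype(np.float32)*1000);print('deck',r,np.median(W[deck][:,2]))
top=sub&(abs(W[...,2]-.091)<.006)
print('cover top',cv2.minEnclosingCircle(W[top][:,:2].astype(np.float32)*1000),np.median(W[top][:,2]))
kn=sub&(W[...,2]>.107);print('knob',W[kn].mean(0),kn.sum())
cv2.imwrite('pics/crop0.png',cv2.resize(p[185:290,175:325],None,fx=5,fy=5,interpolation=cv2.INTER_CUBIC))
E
```

```text
table z 0.0010489469412494623
cap 61 [384.  206.7] [ 0.6518 -0.1367  0.028 ] [ 0.651  -0.1365  0.0283]
cap 62 [423.7 215. ] [ 0.6308 -0.2268  0.028 ] [ 0.6302 -0.227   0.0294]
cap 62 [466.1 236.7] [ 0.5788 -0.3203  0.028 ] [ 0.5781 -0.3198  0.0292]
cap 64 [462.3 272.3] [ 0.4973 -0.3063  0.028 ] [ 0.4978 -0.3059  0.0289]
(217, 239) [ 38   9 109] [105 109 108] [0.564  0.2298 0.1124]
(213, 236) [ 45  10 151] [145 151 148] [0.5696 0.2375 0.1171]
(260, 240) [ 75  54 152] [136 152 120] [0.5748 0.1464 0.0426]
(279, 205) [105  10 154] [154 151 148] [0.6554 0.1038 0.0423]
(285, 245) [15 15 33] [31 32 33] [0.5561 0.0883 0.0759]
(230, 153) [57 46 50] [41 50 42] [0.7754 0.2148 0.0597]
(205, 270) [ 75  56 137] [122 137 107] [0.5083 0.2674 0.0446]
(160, 300) [ 14 214  37] [ 6 20 37] [0.4459 0.3714 0.0192]
deck ((582.4073486328125, 177.48974609375), (150.95339965820312, 269.64373779296875), 10.50792407989502) 0.04568516329556238
cover top ((571.3126220703125, 236.44384765625), 65.38716125488281) 0.09144852433487038
knob [0.49289337 0.1664061  0.47750834] 156
```

View pics/crop0.png

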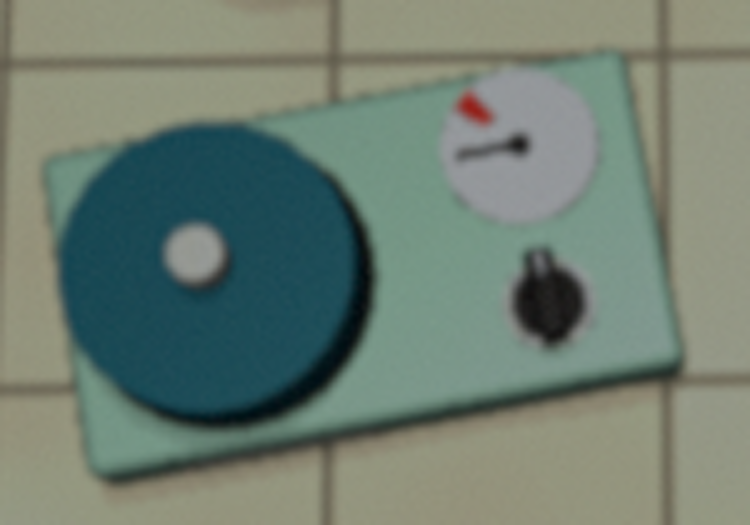

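The crop confirms the teal cover with its steel knob at crop (195,253). The pointer is at about 0, the red band is about 50° clockwise of it, and the measured sizes agree with the description. Moving above the cover.

servo_tool(
  rows=[
    {"offset": [0.5,-1,0],"yaw": 0.0897,"claw": 0},
    {"offset": [0.5,-1,0],"yaw": 0.0897,"claw": 0},
    {"offset": [0.5,-1,0],"yaw": 0.0897,"claw": 0},
  ],
)

```text
time: 0.48
ee_pos: [0.1735, -0.4161, 0.2538]
tcp_rot: [180.0, -0.0, 0.0]
wrist_force: [0.3, -0.5, 0.6]
opening: 0.0859
grasp_force: 0.0
```

servo_tool(
  rows=[
    {"offset": [0.6,-1,0],"yaw": 0,"claw": 0},
    {"offset": [0.6,-1,0],"yaw": 0,"claw": 0},
    {"offset": [0.6,-1,0],"yaw": 0,"claw": 0},
  ],
)

```text
time: 0.85
ee_pos: [0.2345, -0.3167, 0.2535]
tcp_rot: [180.0, -0.0, 0.3]
wrist_force: [0.1, -0.5, -0.1]
opening: 0.0854
grasp_force: 0.0
```

servo_tool(
  rows=[
    {"offset": [0.6,-1,0],"yaw": 0,"claw": 0},
    {"offset": [0.6,-1,0],"yaw": 0,"claw": 0},
    {"offset": [0.6,-1,0],"yaw": 0,"claw": 0},
  ],
)

```text
time: 1.23
ee_pos: [0.2946, -0.2169, 0.2533]
tcp_rot: [-180.0, -0.0, 0.3]
wrist_force: [0.4, -0.3, 0.7]
opening: 0.0857
grasp_force: 0.0
```

servo_tool(
  rows=[
    {"offset": [0.6,-1,0],"yaw": 0,"claw": 0},
    {"offset": [0.6,-1,0],"yaw": 0,"claw": 0},
    {"offset": [0.6,-1,0],"yaw": 0,"claw": 0},
  ],
)

```text
time: 1.6
ee_pos: [0.3545, -0.1172, 0.2529]
tcp_rot: [-180.0, 0.0, 0.3]
wrist_force: [0.1, -1.0, -0.8]
opening: 0.0857
grasp_force: 0.0
```

servo_tool(
  rows=[
    {"offset": [0.6,-1,0],"yaw": 0,"claw": 0},
    {"offset": [0.6,-1,0],"yaw": 0,"claw": 0},
    {"offset": [0.6,-1,0],"yaw": 0,"claw": 0},
  ],
)

```text
time: 1.98
ee_pos: [0.4145, -0.0179, 0.2525]
tcp_rot: [180.0, 0.1, 0.1]
wrist_force: [-0.6, 0.5, -0.7]
opening: 0.0853
grasp_force: 0.0
```

servo_tool(
  rows=[
    {"offset": [0.6,-1,0],"yaw": 0,"claw": 0},
    {"offset": [0.6,-1,0],"yaw": 0,"claw": 0},
    {"offset": [0.6,-1,0],"yaw": 0,"claw": 0},
  ],
)

```text
time: 2.35
ee_pos: [0.4769, 0.035, 0.2525]
tcp_rot: [-178.1, 0.1, 3.4]
wrist_force: [-1.0, -1.4, 0.1]
opening: 0.0853
grasp_force: 0.0
```

servo_tool(
  rows=[
    {"offset": [0.3,-1,0],"yaw": 0,"claw": 0},
    {"offset": [0.3,-1,0],"yaw": 0,"claw": 0},
    {"offset": [0.3,-1,0],"yaw": 0,"claw": 0},
    {"offset": [0.3,-1,0],"yaw": 0,"claw": 0},
  ],
)

```text
time: 2.85
ee_pos: [0.5065, 0.086, 0.2565]
tcp_rot: [-175.9, 0.2, 7.6]
wrist_force: [-0.6, -0.9, -0.2]
opening: 0.0852
grasp_force: 0.0
```

Run:
```python
from h import *
import workcell;print([k for k in dir(workcell) if k[0]!='_'])
o=get_obs();print(o['time'],o['ee_pos'],o['tcp_rot'],o['opening'])
p,d,i,M=look('wrist','w1')
v,u=np.mgrid[:480,:640];W=world(u,v,d,i,M);np.save('pics/w1W.npy',W)
top=(abs(W[...,2]-.091)<.004)&(d>0);print(top.sum(),W[top][:,:2].min(0),W[top][:,:2].max(0))
kn=(abs(W[...,2]-.115)<.004)&(d>0);print('knob',W[kn].mean(0),W[kn].min(0),W[kn].max(0))
go(.5713,.2364,.15)
```

```text
['PlanningError', 'camera', 'camera_info', 'get_obs', 'job_done', 'tip_extent']
2.85 [0.50647616 0.08602739 0.25652791] [-1.75917475e+02  1.60947534e-01  7.63046963e+00] 0.08522902478980465
25124 [0.50684811 0.17336005] [0.63514463 0.30216111]
knob [0.57117806 0.2370181  0.11442419] [0.55942368 0.2255314  0.11102219] [0.58260074 0.25010115 0.11694068]
offset [ 0.846 -1.325  1.162] q6 179.9
```

View pics/w1.png

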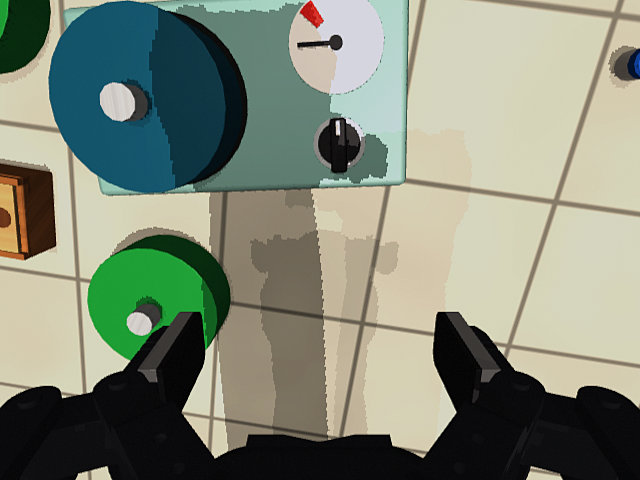

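The wrist view shows the teal cover with its knob at (120,102), the dial at (335,42) and the timer knob at (338,145). Joint 6 hit its limit at yaw 0, so I turn to yaw 90 instead.

servo_tool(
  rows=[
    {"offset": [0,0,0],"yaw": -0.4576,"claw": 0},
    {"offset": [0,0,0],"yaw": -0.4576,"claw": 0},
    {"offset": [0,0,0],"yaw": -0.4576,"claw": 0},
    {"offset": [0,0,0],"yaw": -0.4576,"claw": 0},
    {"offset": [0,0,0],"yaw": -0.4576,"claw": 0},
    {"offset": [0,0,0],"yaw": -0.4576,"claw": 0},
    {"offset": [0,0,0],"yaw": -0.4576,"claw": 0},
    {"offset": [0,0,0],"yaw": -0.4576,"claw": 0},
    {"offset": [0,0,0],"yaw": -0.4576,"claw": 0},
    {"offset": [0,0,0],"yaw": -0.4576,"claw": 0},
  ],
)

```text
time: 4.15
ee_pos: [0.5065, 0.0863, 0.2567]
tcp_rot: [-179.3, -4.0, 89.8]
wrist_force: [-0.1, -0.1, 1.0]
opening: 0.0856
grasp_force: 0.0
```

Run:
```python
from h import *
o=get_obs();print(tip_extent,o['ee_pos'],o['tcp_rot'],o['q'])
p=cv2.imread('pics/w1.png');W=np.load('pics/w1W.npy');h=cv2.cvtColor(p,cv2.COLOR_BGR2HSV)
c=np.array([.5824,.1775]);a=np.radians(10.5);Rm=np.array([[np.cos(a),-np.sin(a)],[np.sin(a),np.cos(a)]])
def loc(P):return (P[...,:2]-c)@Rm
L=loc(W)
near=(abs(W[...,2]-.045)<.012)
red=near&(((h[...,0]<8)|(h[...,0]>172))&(h[...,1]>150)&(h[...,2]>90))
D=L-np.array([.036,-.080]);r=np.hypot(D[...,0],D[...,1])
red&=r<.037
m=D[red].mean(0);print('red',red.sum(),m,np.degrees(np.arctan2(m[0],m[1])))
dk=near&(r<.033)&(r>.010)&(h[...,2]<70)
m=D[dk].mean(0);print('ptr',dk.sum(),m,np.degrees(np.arctan2(m[0],m[1])))
wh=near&(r<.045)&(h[...,1]<40)&(h[...,2]>120);print('dial',(L[wh].min(0)+L[wh].max(0))/2)
K=L-np.array([-.038,-.080]);rk=np.hypot(K[...,0],K[...,1])
b=(abs(W[...,2]-.075)<.004)&(rk<.03);print('bar',b.sum(),cv2.minAreaRect((K[b]*1000).astype(np.float32)))
```

```text
0.022 [0.50654029 0.0863493  0.25672259] [-179.3230644    -4.04520645   89.81825977] [ 7.57726899  0.14259336  5.37366627 95.35647788  4.09944823 97.73061425]
red 316 [0.02129055 0.01715433] 51.14073352794604
ptr 103 [0.00074228 0.01923413] 2.2100615760640796
dial [ 0.02904849 -0.08420375]
bar 865 ((0.9963645935058594, 0.24849891662597656), (11.985444068908691, 39.47269821166992), 89.94160461425781)
```

The limit left a 4° tilt (q5 = 4.1). I can undo it at the opposite limit of joint 6, so I go there while moving toward the cover.

servo_tool(
  rows=[
    {"offset": [0.5,0.3,0],"yaw": -0.7,"claw": 0},
    {"offset": [1,0.65,0],"yaw": -0.7,"claw": 0},
    {"offset": [1,0.65,0],"yaw": -0.7,"claw": 0},
    {"offset": [1,0.65,0],"yaw": -0.7,"claw": 0},
    {"offset": [1,0.65,0],"yaw": -0.7,"claw": 0},
    {"offset": [1,0.65,0],"yaw": -0.7,"claw": 0},
    {"offset": [1,0.65,0],"yaw": -0.7,"claw": 0},
    {"offset": [1,0.65,0],"yaw": -0.7,"claw": 0},
    {"offset": [1,0.65,0],"yaw": -0.7,"claw": 0},
    {"offset": [1,0.65,0],"yaw": -0.7,"claw": 0},
    {"offset": [1,0.65,0],"yaw": -0.7,"claw": 0},
    {"offset": [1,0.65,0],"yaw": -0.7,"claw": 0},
  ],
)

```text
time: 5.65
ee_pos: [0.5716, 0.1863, 0.2629]
tcp_rot: [176.3, 1.8, -143.9]
wrist_force: [0.3, 0.6, 1.0]
opening: 0.0856
grasp_force: 0.0
```

servo_tool(
  rows=[
    {"offset": [0,0,0],"yaw": -0.7,"claw": 0},
    {"offset": [0,0,0],"yaw": -0.7,"claw": 0},
    {"offset": [0,0,0],"yaw": -0.7,"claw": 0},
    {"offset": [0,0,0],"yaw": -0.7,"claw": 0},
    {"offset": [0,0,0],"yaw": -0.7,"claw": 0},
    {"offset": [0,0,0],"yaw": -0.7,"claw": 0},
    {"offset": [0,0,0],"yaw": -0.7,"claw": 0},
    {"offset": [0,0,0],"yaw": -0.7,"claw": 0},
    {"offset": [0,0,0],"yaw": -0.7,"claw": 0},
    {"offset": [0,0,0],"yaw": -0.7,"claw": 0},
    {"offset": [0,0,0],"yaw": -0.7,"claw": 0},
    {"offset": [0,0,0],"yaw": -0.7,"claw": 0},
  ],
)

```text
time: 7.15
ee_pos: [0.5716, 0.1863, 0.2628]
tcp_rot: [-176.4, 1.9, -17.8]
wrist_force: [0.4, -0.3, -0.1]
opening: 0.0854
grasp_force: 0.0
```

Run:
```python
from h import *
o=get_obs();print(o['time'],o['ee_pos'],o['tcp_rot'],o['q'])
```

```text
7.15 [0.57161516 0.18628548 0.26282914] [-176.36035884    1.89293844  -17.75500059] [  16.26910772   11.94072505   18.87159007   96.45993009    4.07479774
 -145.89898947]
```

servo_tool(
  rows=[
    {"offset": [0,0,0],"yaw": -0.24,"claw": 0},
    {"offset": [0,0,0],"yaw": -0.24,"claw": 0},
    {"offset": [0,0,0],"yaw": -0.24,"claw": 0},
    {"offset": [0,0,0],"yaw": -0.24,"claw": 0},
    {"offset": [0,0,0],"yaw": -0.24,"claw": 0},
    {"offset": [0,0,0],"yaw": -0.24,"claw": 0},
  ],
)

```text
time: 7.9
ee_pos: [0.5561, 0.2264, 0.2629]
tcp_rot: [-177.8, -1.0, 21.1]
wrist_force: [-0.1, -0.5, 0.6]
opening: 0.0856
grasp_force: 0.0
```

Run:
```python
from h import *
o=get_obs();print(o['time'],o['ee_pos'],o['tcp_rot'],o['q'])
```

```text
7.9 [0.55607244 0.22644543 0.26291982] [-177.7815553    -1.04255715   21.05319269] [  21.18679004   11.27497009   18.15224137   95.82954246    2.21600786
 -179.8663248 ]
```

servo_tool(
  rows=[
    {"offset": [0,0,0],"yaw": -0.06,"claw": 0},
    {"offset": [0,0,0],"yaw": -0.06,"claw": 0},
    {"offset": [0,0,0],"yaw": -0.06,"claw": 0},
  ],
)

```text
time: 8.28
ee_pos: [0.5329, 0.2719, 0.2629]
tcp_rot: [179.9, -1.4, 27.0]
wrist_force: [-0.6, 0.1, -0.2]
opening: 0.0855
grasp_force: 0.0
```

Run:
```python
from h import *
o=get_obs();print(o['time'],o['ee_pos'],o['tcp_rot'],o['q'])
```

```text
8.275 [0.53288792 0.27190771 0.26290241] [179.92195222  -1.35924817  26.98230995] [ 2.70682958e+01  1.06594168e+01  1.74552393e+01  9.54366929e+01
 -8.00873774e-02 -1.79914038e+02]
```

servo_tool(
  rows=[
    {"offset": [0.18,0.485,0],"yaw": 0.65,"claw": 0},
    {"offset": [0.18,0.485,0],"yaw": 0.65,"claw": 0},
    {"offset": [0.18,0.485,0],"yaw": 0.65,"claw": 0},
    {"offset": [0.18,0.485,0],"yaw": 0.65,"claw": 0},
    {"offset": [0.18,0.485,0],"yaw": 0.65,"claw": 0},
    {"offset": [0.18,0.485,0],"yaw": 0.65,"claw": 0},
    {"offset": [0.18,0.485,0],"yaw": 0.65,"claw": 0},
    {"offset": [0.18,0.485,0],"yaw": 0.65,"claw": 0},
    {"offset": [0.18,0.485,0.3],"yaw": 0.65,"claw": 0},
    {"offset": [0.18,0.485,0.6],"yaw": 0.65,"claw": 0},
    {"offset": [0.18,0.485,0.8],"yaw": 0.65,"claw": 0},
    {"offset": [0.18,0.485,0.8],"yaw": 0.65,"claw": 0},
  ],
)

```text
time: 9.78
ee_pos: [0.5724, 0.2366, 0.1818]
tcp_rot: [-178.9, 0.5, -90.0]
wrist_force: [0.5, -0.3, -0.1]
opening: 0.0855
grasp_force: 0.0
```

Run:
```python
from h import *
o=get_obs();print(o['time'],o['ee_pos'],o['tcp_rot'],o['q'])
go(.5713,.2367,.117,-90)
```

```text
9.775 [0.57235627 0.23657875 0.18180359] [-178.90628902    0.48363293  -90.01439267] [ 2.24450117e+01  1.25263492e+01  1.06302688e+01  8.69084148e+01
  2.90592004e-02 -6.75356763e+01]
offset [0.004 0.023 0.648] yaw -0.0001 alt 0.9999 q6 -67.5
```

servo_tool(
  rows=[
    {"offset": [0,0.02,0.4],"yaw": 0,"claw": 0},
    {"offset": [0,0.02,0.65],"yaw": 0,"claw": 0},
    {"offset": [0,0.02,0.65],"yaw": 0,"claw": 0},
    {"offset": [0,0.02,0.65],"yaw": 0,"claw": 1},
    {"offset": [0,0.02,0.65],"yaw": 0,"claw": 1},
    {"offset": [0,0.02,0.65],"yaw": 0,"claw": 1},
    {"offset": [0,0.02,0.65],"yaw": 0,"claw": 1},
    {"offset": [0,0.02,0.65],"yaw": 0,"claw": 1},
    {"offset": [0,0.02,0.65],"yaw": 0,"claw": 1},
    {"offset": [0,0.02,0.65],"yaw": 0,"claw": 1},
  ],
  squeeze=50,
)

```text
time: 11.02
ee_pos: [0.5723, 0.239, 0.1194]
tcp_rot: [-178.7, 0.6, -89.9]
wrist_force: [0.1, -0.8, 6.3]
opening: 0.0219
grasp_force: 49.1
```

servo_tool(
  rows=[
    {"offset": [0,0,-0.1],"yaw": 0,"claw": 1},
    {"offset": [0,0,-0.3],"yaw": 0,"claw": 1},
    {"offset": [0,0,-0.6],"yaw": 0,"claw": 1},
    {"offset": [0,0,-0.8],"yaw": 0,"claw": 1},
    {"offset": [0,0,-0.8],"yaw": 0,"claw": 1},
  ],
)

```text
time: 11.65
ee_pos: [0.5706, 0.2383, 0.2]
tcp_rot: [-178.6, 0.6, -89.9]
wrist_force: [-0.1, -0.2, -2.5]
opening: 0.0224
grasp_force: 49.4
```

servo_tool(
  rows=[
    {"offset": [0.3,0.2,0],"yaw": 0,"claw": 1},
    {"offset": [0.7,0.5,0],"yaw": 0,"claw": 1},
    {"offset": [1,0.7,0],"yaw": 0,"claw": 1},
  ],
)

```text
time: 12.02
ee_pos: [0.4987, 0.1367, 0.1944]
tcp_rot: [-178.9, 0.5, -89.9]
wrist_force: [-0.1, 0.2, -1.5]
opening: 0.022
grasp_force: 49.6
```

servo_tool(
  rows=[
    {"offset": [0.4,0.3,0],"yaw": 0,"claw": 1},
    {"offset": [0.8,0.6,0],"yaw": 0,"claw": 1},
    {"offset": [1,0.7,0],"yaw": 0,"claw": 1},
  ],
)

```text
time: 12.4
ee_pos: [0.4285, 0.0365, 0.1923]
tcp_rot: [-178.8, 0.5, -90.0]
wrist_force: [0.8, 0.8, -1.7]
opening: 0.022
grasp_force: 49.8
```

servo_tool(
  rows=[
    {"offset": [0.3,0.2,0.1],"yaw": 0,"claw": 1},
    {"offset": [0.6,0.4,0.3],"yaw": 0,"claw": 1},
    {"offset": [0.6,0.4,0.5],"yaw": 0,"claw": 1},
    {"offset": [0.6,0.4,0.5],"yaw": 0,"claw": 1},
    {"offset": [0.6,0.4,0.5],"yaw": 0,"claw": 1},
  ],
)

```text
time: 13.02
ee_pos: [0.3917, -0.0214, 0.1422]
tcp_rot: [-178.8, 0.6, -89.9]
wrist_force: [-0.0, -0.3, -1.5]
opening: 0.0224
grasp_force: 49.7
```

servo_tool(
  rows=[
    {"offset": [0,0,0.3],"yaw": 0,"claw": 1},
    {"offset": [0,0,0.5],"yaw": 0,"claw": 1},
    {"offset": [0,0,0.6],"yaw": 0,"claw": 1},
    {"offset": [0,0,0.64],"yaw": 0,"claw": 1},
    {"offset": [0,0,0.66],"yaw": 0,"claw": 1},
    {"offset": [0,0,0.66],"yaw": 0,"claw": 1},
  ],
)

```text
time: 13.78
ee_pos: [0.3934, -0.021, 0.0765]
tcp_rot: [-178.7, 0.5, -89.9]
wrist_force: [0.3, -1.1, -0.9]
opening: 0.022
grasp_force: 49.9
```

servo_tool(
  rows=[
    {"offset": [0,0,0],"yaw": 0,"claw": 0},
    {"offset": [0,0,0],"yaw": 0,"claw": 0},
    {"offset": [0,0,0],"yaw": 0,"claw": 0},
    {"offset": [0,0,0],"yaw": 0,"claw": 0},
    {"offset": [0,0,-0.4],"yaw": 0,"claw": 0},
    {"offset": [0,0,-0.8],"yaw": 0,"claw": 0},
    {"offset": [0,0,-1],"yaw": 0,"claw": 0},
    {"offset": [0,0,-1],"yaw": 0,"claw": 0},
  ],
)

```text
time: 14.78
ee_pos: [0.3916, -0.022, 0.1772]
tcp_rot: [-178.6, 0.5, -89.9]
wrist_force: [0.1, -0.2, 0.2]
opening: 0.0852
grasp_force: 0.0
```

Run:
```python
from h import *
p,d,i,M=look('top','top1');v,u=np.mgrid[:480,:640];W=world(u,v,d,i,M)
h=cv2.cvtColor(p,cv2.COLOR_RGB2HSV)
for b,a,c in blobs(cv2.inRange(h,(105,150,80),(125,255,255))>0):print('cap',a,plane(c[0],c[1],.028,i,M).round(4))
c=np.array([.5824,.1775]);a=np.radians(10.5);Rm=np.array([[np.cos(a),-np.sin(a)],[np.sin(a),np.cos(a)]])
L=(W[...,:2]-c)@Rm-np.array([0,.06])
yel=(h[...,0]>18)&(h[...,0]<35)&(h[...,1]>120)&(np.hypot(L[...,0],L[...,1])<.07)
print('yellow',yel.sum(),cv2.minEnclosingCircle((L[yel]*1000).astype(np.float32)))
cv2.imwrite('pics/crop1.png',cv2.resize(p[185:400,175:345,::-1],None,fx=4,fy=4,interpolation=cv2.INTER_CUBIC)[:600])
go(.6518,-.1367,.253)
```

```text
cap 61 [ 0.6518 -0.1367  0.028 ]
cap 60 [ 0.6306 -0.227   0.028 ]
cap 62 [ 0.5788 -0.3203  0.028 ]
cap 63 [ 0.4973 -0.3061  0.028 ]
yellow 2288 ((3.1189441680908203, -0.19059115648269653), 62.165767669677734)
offset [ 1.143 -2.622 -0.724] q6 -93.7
```

View pics/crop1.png

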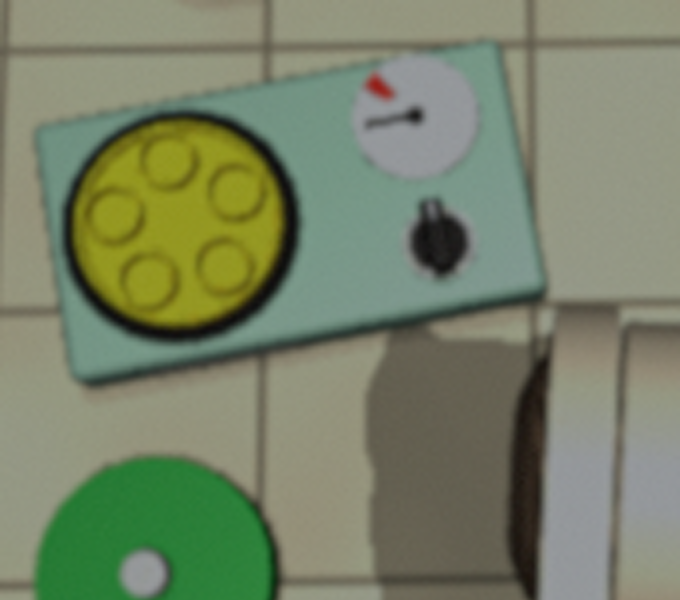

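The cover is off and the tray's five pockets are empty, at crop (168,160), (237,192), (226,266), (150,280) and (116,215). Going for the nearest capsule, with the fingers partly closed to clear the tweezer.

servo_tool(
  rows=[
    {"offset": [0.2,-0.4,0],"yaw": 0,"claw": 0.4},
    {"offset": [0.4,-0.9,0],"yaw": 0,"claw": 0.4},
    {"offset": [0.4,-0.9,0],"yaw": 0,"claw": 0.4},
  ],
)

```text
time: 15.2
ee_pos: [0.4822, -0.0628, 0.174]
tcp_rot: [-179.0, 0.6, -90.0]
wrist_force: [-1.7, 0.0, -0.4]
opening: 0.0509
grasp_force: 0.0
```

servo_tool(
  rows=[
    {"offset": [0.2,-0.4,0],"yaw": 0,"claw": 0.4},
    {"offset": [0.4,-0.9,0.1],"yaw": 0,"claw": 0.4},
    {"offset": [0.4,-0.9,0.1],"yaw": 0,"claw": 0.4},
  ],
)

```text
time: 15.58
ee_pos: [0.5716, -0.1022, 0.1648]
tcp_rot: [-179.1, 0.6, -90.0]
wrist_force: [-0.0, 0.3, 0.1]
opening: 0.0513
grasp_force: 0.0
```

servo_tool(
  rows=[
    {"offset": [0.2,-0.4,0.2],"yaw": 0,"claw": 0.4},
    {"offset": [0.35,-0.82,0.4],"yaw": 0,"claw": 0.4},
    {"offset": [0.35,-0.82,0.4],"yaw": 0,"claw": 0.4},
    {"offset": [0.35,-0.82,0.4],"yaw": 0,"claw": 0.4},
  ],
)

```text
time: 16.08
ee_pos: [0.6529, -0.1356, 0.1309]
tcp_rot: [-178.8, 0.6, -89.9]
wrist_force: [0.6, 0.1, 0.3]
opening: 0.0517
grasp_force: 0.0
```

```bash
cat >> h.py <<'E'
def caps(name=None,z=.028):
    p,d,i,M=look('wrist',name);h=cv2.cvtColor(p,cv2.COLOR_RGB2HSV)
    v,u=np.mgrid[:480,:640];W=world(u,v,d,i,M)
    for b,a,c in blobs(cv2.inRange(h,(105,150,60),(125,255,255))>0,60):
        t=b&(abs(W[...,2]-z)<.005)
        if t.sum()<30: continue
        q,r=cv2.minEnclosingCircle((W[t][:,:2]*1000).astype(np.float32))
        print('cap',a,c.round(),'top',t.sum(),np.round(q,1),round(r,1),'z',np.median(W[t][:,2]).round(4),'plane',plane(c[0],c[1],z,i,M).round(4))
    return p,d,i,M,W
E
python3 - <<'E'
from h import *
o=get_obs();print(o['ee_pos'],o['tcp_rot'],o['opening'])
caps('w2');go(.6518,-.1367,.041,-90)
E
```

```text
[ 0.65286855 -0.13563928  0.13086038] [-178.80084638    0.56148624  -89.91450659] 0.051710279147296
cap 1638 [360.  85.] top 1630 [ 631.8 -226.9] 11.9 z 0.0274 plane [ 0.632 -0.227  0.028]
cap 1156 [319. 245.] top 1115 [ 653.4 -136.9] 11.9 z 0.0274 plane [ 0.6532 -0.1387  0.028 ]
offset [0.019 0.033 0.907] yaw 0.0005 alt -0.9995 q6 -102.1
```

View pics/w2.png

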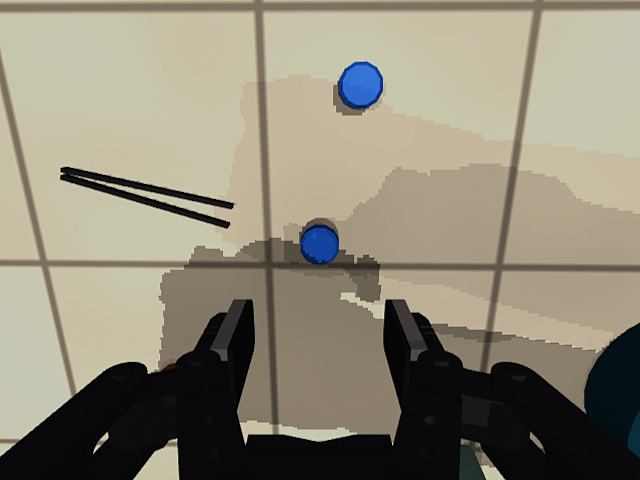

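The wrist view shows the capsule centred at (319,245) ahead of the jaws, with the tweezer clear at about (150,195). Grasping.

servo_tool(
  rows=[
    {"offset": [0.01,0,0.4],"yaw": 0,"claw": 0.4},
    {"offset": [0.02,0.01,0.8],"yaw": 0,"claw": 0.4},
    {"offset": [0.02,0.02,0.9],"yaw": 0,"claw": 0.4},
    {"offset": [0.02,0.02,0.9],"yaw": 0,"claw": 0.4},
    {"offset": [0.02,0.02,0.9],"yaw": 0,"claw": 1},
    {"offset": [0.02,0.02,0.9],"yaw": 0,"claw": 1},
    {"offset": [0.02,0.02,0.9],"yaw": 0,"claw": 1},
    {"offset": [0.02,0.02,0.9],"yaw": 0,"claw": 1},
    {"offset": [0.02,0.02,0.9],"yaw": 0,"claw": 1},
  ],
  squeeze=30,
)

```text
time: 17.25
ee_pos: [0.655, -0.1376, 0.0429]
tcp_rot: [-178.6, 0.5, -89.9]
wrist_force: [-1.8, -0.2, 6.3]
opening: 0.0224
grasp_force: 29.1
```

servo_tool(
  rows=[
    {"offset": [0,0,-0.2],"yaw": 0,"claw": 1},
    {"offset": [-0.1,0.1,-0.6],"yaw": 0,"claw": 1},
    {"offset": [-0.3,0.1,-1],"yaw": 0,"claw": 1},
    {"offset": [-0.5,0.2,-1],"yaw": 0,"claw": 1},
  ],
)

```text
time: 17.75
ee_pos: [0.6336, -0.0882, 0.1464]
tcp_rot: [-178.3, 0.5, -89.9]
wrist_force: [-0.1, 0.4, -0.3]
opening: 0.0218
grasp_force: 29.5
```

servo_tool(
  rows=[
    {"offset": [-0.5,0.1,0],"yaw": 0,"claw": 1},
    {"offset": [-1,0.2,-0.4],"yaw": 0,"claw": 1},
    {"offset": [-1,0.2,-0.8],"yaw": 0,"claw": 1},
  ],
)

```text
time: 18.12
ee_pos: [0.6089, 0.0138, 0.2236]
tcp_rot: [-178.7, 0.6, -89.7]
wrist_force: [0.5, -0.1, 0.4]
opening: 0.0218
grasp_force: 29.5
```

servo_tool(
  rows=[
    {"offset": [-0.5,0.1,0],"yaw": 0,"claw": 1},
    {"offset": [-1,0.2,0],"yaw": 0,"claw": 1},
    {"offset": [-1,0.2,0],"yaw": 0,"claw": 1},
  ],
)

```text
time: 18.5
ee_pos: [0.5891, 0.1137, 0.2235]
tcp_rot: [-178.7, 0.6, -89.7]
wrist_force: [0.5, -1.4, -0.2]
opening: 0.0216
grasp_force: 29.5
```

servo_tool(
  rows=[
    {"offset": [-0.5,0.1,0],"yaw": 0,"claw": 1},
    {"offset": [-0.9,0.2,0],"yaw": 0,"claw": 1},
    {"offset": [-0.9,0.2,0],"yaw": 0,"claw": 1},
    {"offset": [-0.9,0.2,0],"yaw": 0,"claw": 1},
  ],
)

```text
time: 19.0
ee_pos: [0.5699, 0.2001, 0.2228]
tcp_rot: [-178.7, 0.5, -89.9]
wrist_force: [0.7, 0.1, -0.4]
opening: 0.0217
grasp_force: 29.5
```

Run:
```python
from h import *
o=get_obs();print(o['ee_pos'],o['tcp_rot'],o['opening'])
p,d,i,M=look('wrist','w3')
```

```text
[0.56994717 0.20013353 0.22280082] [-178.70072834    0.53915976  -89.93621406] 0.021698375703507553
```

View pics/w3.png

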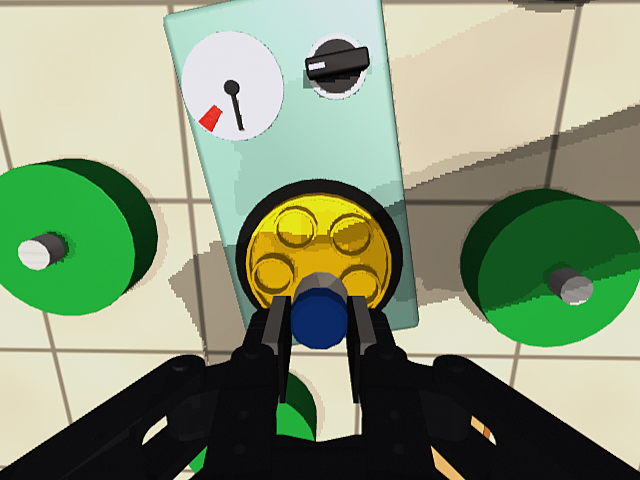

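The wrist view shows the capsule held between the pads at (320,318). Pockets are visible at (297,228), (351,233), (273,273) and (358,285). Now fitting the pocket positions.

```bash
cat >> h.py <<'E'
def held(p,d,i,M):
    h=cv2.cvtColor(p,cv2.COLOR_RGB2HSV);v,u=np.mgrid[:480,:640]
    W=world(u,v,d,i,M);T=T_tool(get_obs());P=(W-T[:3,3])@T[:3,:3]
    b=(cv2.inRange(h,(105,120,30),(125,255,255))>0)&(np.abs(P[...,0])<.03)&(np.abs(P[...,1])<.02)&(np.abs(P[...,2])<.05)
    zt=np.percentile(P[b][:,2],20);t=b&(np.abs(P[...,2]-zt)<.003)
    q,r=cv2.minEnclosingCircle((P[t][:,:2]*1000).astype(np.float32))
    print('held cap: tool xy mm',np.round(q,1),'r',round(r,1),'min/max x',(P[t][:,0].min()*1000).round(1),(P[t][:,0].max()*1000).round(1),'top z',zt.round(4),t.sum())
E
cat > fit.py <<'E'
from h import *
from scipy.optimize import minimize
p,d,i,M=look('wrist');held(p,d,i,M)
v,u=np.mgrid[:480,:640];W=world(u,v,d,i,M);h=cv2.cvtColor(p,cv2.COLOR_RGB2HSV)
c0=np.array([.5715,.2365])
g=(np.hypot(*(np.moveaxis(W[...,:2]-c0,-1,0)))<.060)&(d>0)&(h[...,0]>15)&(h[...,0]<35)&(h[...,1]>120)
P=W[g];print('z hist',np.histogram(P[:,2],bins=np.arange(.044,.070,.002)))
rim=g&(abs(W[...,2]-.063)<.0016);Q=W[rim][:,:2];print(len(Q))
floor=W[g&(W[...,2]<.059)][:,:2]
def cost(x):
    c=x[:2]/1000;a=x[2]+np.arange(5)*2*np.pi/5
    C=c+.036*np.c_[np.cos(a),np.sin(a)]
    r=np.linalg.norm(Q[:,None]-C[None],axis=2).min(1)
    return np.minimum(np.abs(r-.01525),.004).mean()*1000
best=min((minimize(cost,[c0[0]*1000,c0[1]*1000,a],method='Nelder-Mead',options=dict(initial_simplex=[[571.5,236.5,a],[574,236.5,a],[571.5,239,a],[571.5,236.5,a+.1]])) for a in np.linspace(0,2*np.pi/5,8)),key=lambda r:r.fun)
x=best.x;a=x[2]+np.arange(5)*2*np.pi/5
print(best.fun,x[:2])
for k in range(5):print(k,np.round(x[:2]+36*np.array([np.cos(a[k]),np.sin(a[k])]),1),np.degrees(a[k]).round(1)%360)
E
python3 fit.py
```

```text
held cap: tool xy mm [-0.3  1.1] r 11.8 min/max x -11.3 11.4 top z 0.0147 2468
z hist (array([ 155,  930, 3569, 2432, 1198,  667, 1121,  303,  554, 1044,   11,
          0,    0]), array([0.044, 0.046, 0.048, 0.05 , 0.052, 0.054, 0.056, 0.058, 0.06 ,
       0.062, 0.064, 0.066, 0.068, 0.07 ]))
1358
0.670654346663826 [572.78777992 236.83025972]
0 [608.2 243.3] 10.4
1 [577.6 272.5] 82.4
2 [540.3 252.4] 154.4
3 [547.9 210.8] 226.4
4 [589.9 205.1] 298.4
```

```bash
cat >> h.py <<'E'
def place(px,py,zf=.055,cap=(-.0003,.0011,.0147)):
    "offset to bring the held cap's foot to (px,py,zf), no yaw"
    o=get_obs();T=T_tool(o);f=T[:3,:3]@np.array(cap)+T[:3,3]-[0,0,.028]
    print('foot',f.round(4),'offset',(T[:3,:3].T@(np.array([px,py,zf])-f)/.1).round(3))
E
python3 - <<'E'
from h import *
for _ in range(4):
    o=get_obs();print(o['ee_pos'].round(4),o['tcp_rot'].round(2));camera('wrist')
E
sed -i 's/^p,d,i,M=look.*/p,d,i,M=look("wrist");held(p,d,i,M)/' fit.py; echo "place(*(x[:2]+36*np.array([np.cos(a[0]),np.sin(a[0])]))/1000)" >>fit.py; python3 fit.py
```

```text
[0.57   0.1997 0.2225] [-178.72    0.54  -90.  ]
[0.57   0.1996 0.2223] [-178.73    0.54  -90.01]
[0.57   0.1997 0.2222] [-178.74    0.54  -90.01]
[0.57   0.1999 0.2222] [-178.74    0.54  -90.  ]
held cap: tool xy mm [0.2 1. ] r 12.1 min/max x -10.9 11.6 top z 0.0149 2459
z hist (array([ 173,  896, 3626, 2443, 1201,  626, 1169,  271,  544, 1081,   11,
          0,    0]), array([0.044, 0.046, 0.048, 0.05 , 0.052, 0.054, 0.056, 0.058, 0.06 ,
       0.062, 0.064, 0.066, 0.068, 0.07 ]))
1382
0.6761578796883267 [572.79279061 236.77836573]
0 [577.6 272.5] 82.4
1 [540.3 252.4] 154.4
2 [547.9 210.7] 226.4
3 [589.9 205.1] 298.4
4 [608.2 243.2] 10.399999999999977
foot [0.5691 0.2006 0.1793] offset [-0.707 -0.058  1.252]
```

servo_tool(
  rows=[
    {"offset": [-0.3,-0.25,0],"yaw": -0.058,"claw": 1},
    {"offset": [-0.415,-0.365,0.1],"yaw": -0.058,"claw": 1},
    {"offset": [-0.415,-0.365,0.4],"yaw": -0.058,"claw": 1},
    {"offset": [-0.415,-0.365,0.8],"yaw": -0.058,"claw": 1},
    {"offset": [-0.415,-0.365,0.95],"yaw": -0.058,"claw": 1},
    {"offset": [-0.415,-0.365,0.95],"yaw": -0.058,"claw": 1},
    {"offset": [-0.415,-0.365,0.95],"yaw": -0.058,"claw": 1},
  ],
)

```text
time: 20.23
ee_pos: [0.6088, 0.2434, 0.13]
tcp_rot: [-178.5, 0.3, -79.5]
wrist_force: [0.1, 0.4, -0.1]
opening: 0.022
grasp_force: 29.6
```

Run:
```python
from h import *
o=get_obs();print(o['ee_pos'],o['tcp_rot'])
p,d,i,M=look('wrist','w4');held(p,d,i,M);place(.6082,.2432,.055,(0,.001,.0148))
```

```text
[0.6087804  0.24338882 0.1300203 ] [-178.54717413    0.33448915  -79.53412318]
held cap: tool xy mm [-0.4  1.2] r 12.0 min/max x -12.0 11.2 top z 0.015 2480
foot [0.6082 0.2434 0.0874] offset [0.004 0.009 0.323]
```

servo_tool(
  rows=[
    {"offset": [0,0.01,0.15],"yaw": 0,"claw": 1},
    {"offset": [0,0.01,0.25],"yaw": 0,"claw": 1},
    {"offset": [0,0.01,0.32],"yaw": 0,"claw": 1},
    {"offset": [0,0.01,0.33],"yaw": 0,"claw": 1},
    {"offset": [0,0.01,0.33],"yaw": 0,"claw": 1},
  ],
)

```text
time: 20.9
ee_pos: [0.608, 0.2434, 0.095]
tcp_rot: [-178.7, 0.3, -79.5]
wrist_force: [3.2, 0.1, -0.8]
opening: 0.0217
grasp_force: 30.4
```

servo_tool(
  rows=[
    {"offset": [0,0,0],"yaw": 0,"claw": 0.58},
    {"offset": [0,0,0],"yaw": 0,"claw": 0.58},
    {"offset": [0,0,0],"yaw": 0,"claw": 0.58},
    {"offset": [0,0,-0.3],"yaw": 0,"claw": 0.58},
    {"offset": [0,0,-0.7],"yaw": 0,"claw": 0.58},
    {"offset": [0.3,0,-1],"yaw": 0.058,"claw": 0.5},
    {"offset": [0.6,0,-1],"yaw": 0.058,"claw": 0.4},
    {"offset": [0.6,0,-1],"yaw": 0.058,"claw": 0.4},
  ],
)

```text
time: 21.9
ee_pos: [0.6171, 0.1819, 0.1953]
tcp_rot: [-178.7, 0.5, -90.0]
wrist_force: [-0.1, 0.8, -0.2]
opening: 0.0516
grasp_force: 0.0
```

Run:
```python
from h import *
o=get_obs();print(o['ee_pos'],o['tcp_rot'])
caps('w5',.080)
go(.6313,-.227,.2,-90)
```

```text
[0.61708032 0.18188623 0.19533867] [-178.71155207    0.54710404  -90.04454177]
cap 927 [335. 326.] top 832 [607. 243.] 11.8 z 0.0794 plane [0.607  0.2401 0.08  ]
offset [ 4.098 -0.147 -0.088] yaw 0.0000 alt -1.0000 q6 -73.6
```

View pics/w5.png

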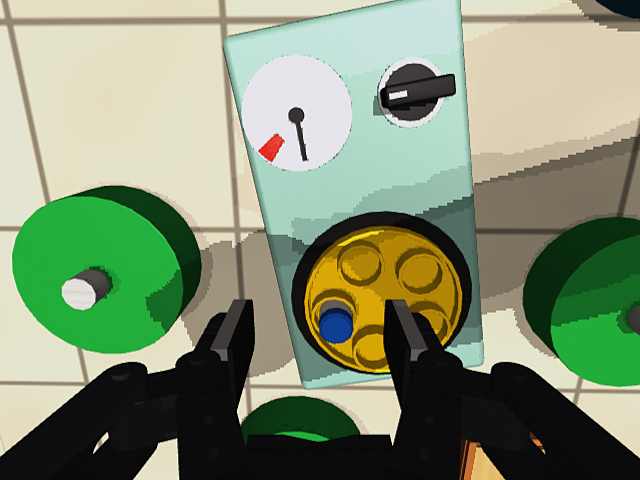

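The capsule stands in the pocket at (335,326), top at 0.079 as expected. Next capsule.

servo_tool(
  rows=[
    {"offset": [0.5,0,0],"yaw": 0,"claw": 0.4},
    {"offset": [1,-0.03,0],"yaw": 0,"claw": 0.4},
    {"offset": [1,-0.03,0],"yaw": 0,"claw": 0.4},
  ],
)

```text
time: 22.32
ee_pos: [0.6197, 0.0815, 0.1936]
tcp_rot: [-178.8, 0.5, -90.1]
wrist_force: [0.2, -0.2, 0.0]
opening: 0.0509
grasp_force: 0.0
```

servo_tool(
  rows=[
    {"offset": [0.5,0,0],"yaw": 0,"claw": 0.4},
    {"offset": [1,-0.03,0],"yaw": 0,"claw": 0.4},
    {"offset": [1,-0.03,0],"yaw": 0,"claw": 0.4},
  ],
)

```text
time: 22.7
ee_pos: [0.623, -0.018, 0.1926]
tcp_rot: [-178.8, 0.5, -90.1]
wrist_force: [-0.7, 0.3, 0.6]
opening: 0.0513
grasp_force: 0.0
```

servo_tool(
  rows=[
    {"offset": [0.5,0,0],"yaw": 0,"claw": 0.4},
    {"offset": [1,-0.03,0.2],"yaw": 0,"claw": 0.4},
    {"offset": [1,-0.03,0.2],"yaw": 0,"claw": 0.4},
  ],
)

```text
time: 23.08
ee_pos: [0.6261, -0.1172, 0.1699]
tcp_rot: [-178.9, 0.6, -90.0]
wrist_force: [-0.2, 1.2, 0.1]
opening: 0.0511
grasp_force: 0.0
```

servo_tool(
  rows=[
    {"offset": [0.5,-0.02,0.1],"yaw": 0,"claw": 0.4},
    {"offset": [1,-0.05,0.3],"yaw": 0,"claw": 0.4},
    {"offset": [1.0,-0.05,0.4],"yaw": 0,"claw": 0.4},
    {"offset": [1.0,-0.05,0.4],"yaw": 0,"claw": 0.4},
  ],
)

```text
time: 23.58
ee_pos: [0.6326, -0.2139, 0.1305]
tcp_rot: [-178.8, 0.6, -89.9]
wrist_force: [-0.1, 0.8, -0.0]
opening: 0.051
grasp_force: 0.0
```

Run:
```python
from h import *
o=get_obs();print(o['time'],o['ee_pos'],o['tcp_rot'])
caps()
go(.6313,-.227,.0425,-90)
```

```text
23.575 [ 0.63256624 -0.21394061  0.13045115] [-178.8408096     0.61811923  -89.85337054]
cap 1791 [423.  52.] top 1782 [ 579.8 -320.9] 12.0 z 0.0275 plane [ 0.5804 -0.3209  0.028 ]
cap 1731 [578.  82.] top 1723 [ 498.1 -307.1] 12.4 z 0.0277 plane [ 0.4995 -0.3069  0.028 ]
cap 1214 [322. 226.] top 1186 [ 631.7 -227.4] 11.8 z 0.0274 plane [ 0.6316 -0.2284  0.028 ]
offset [0.14  0.035 0.888] yaw 0.0010 alt -0.9990 q6 -109.2
```

servo_tool(
  rows=[
    {"offset": [0.1,0.02,0.4],"yaw": 0,"claw": 0.4},
    {"offset": [0.14,0.03,0.8],"yaw": 0,"claw": 0.4},
    {"offset": [0.14,0.03,0.89],"yaw": 0,"claw": 0.4},
    {"offset": [0.14,0.03,0.89],"yaw": 0,"claw": 0.4},
    {"offset": [0.14,0.03,0.89],"yaw": 0,"claw": 1},
    {"offset": [0.14,0.03,0.89],"yaw": 0,"claw": 1},
    {"offset": [0.14,0.03,0.89],"yaw": 0,"claw": 1},
    {"offset": [0.14,0.03,0.89],"yaw": 0,"claw": 1},
    {"offset": [0.14,0.03,0.89],"yaw": 0,"claw": 1},
  ],
)

```text
time: 24.75
ee_pos: [0.6325, -0.2292, 0.0445]
tcp_rot: [-178.6, 0.5, -89.9]
wrist_force: [0.0, 0.7, 5.9]
opening: 0.0218
grasp_force: 29.1
```

servo_tool(
  rows=[
    {"offset": [0,0,-0.2],"yaw": 0,"claw": 1},
    {"offset": [0,0,-0.6],"yaw": 0,"claw": 1},
    {"offset": [-0.1,0,-1],"yaw": 0,"claw": 1},
  ],
)

```text
time: 25.12
ee_pos: [0.6292, -0.2205, 0.1451]
tcp_rot: [-178.7, 0.5, -90.0]
wrist_force: [0.0, -0.0, -0.6]
opening: 0.0215
grasp_force: 29.4
```

servo_tool(
  rows=[
    {"offset": [-0.4,0.1,-0.4],"yaw": 0,"claw": 1},
    {"offset": [-1,0.2,-0.5],"yaw": 0,"claw": 1},
    {"offset": [-1,0.2,-0.5],"yaw": 0,"claw": 1},
  ],
)

```text
time: 25.5
ee_pos: [0.6082, -0.1175, 0.1968]
tcp_rot: [-178.5, 0.5, -89.7]
wrist_force: [0.4, -0.1, -0.0]
opening: 0.0221
grasp_force: 29.5
```

servo_tool(
  rows=[
    {"offset": [-0.5,0.1,0],"yaw": 0,"claw": 1},
    {"offset": [-1,0.2,0],"yaw": 0,"claw": 1},
    {"offset": [-1,0.2,0],"yaw": 0,"claw": 1},
  ],
)

```text
time: 25.88
ee_pos: [0.5876, -0.0184, 0.1947]
tcp_rot: [-178.7, 0.6, -89.8]
wrist_force: [-0.1, -0.4, -0.2]
opening: 0.0214
grasp_force: 29.5
```

servo_tool(
  rows=[
    {"offset": [-0.5,0.1,0],"yaw": 0,"claw": 1},
    {"offset": [-1,0.2,0],"yaw": 0,"claw": 1},
    {"offset": [-1,0.2,0],"yaw": 0,"claw": 1},
  ],
)

```text
time: 26.25
ee_pos: [0.5677, 0.081, 0.1947]
tcp_rot: [-178.7, 0.6, -89.8]
wrist_force: [0.3, -0.9, -0.2]
opening: 0.0218
grasp_force: 29.5
```

servo_tool(
  rows=[
    {"offset": [-0.5,0.1,0],"yaw": 0,"claw": 1},
    {"offset": [-1,0.2,0],"yaw": 0,"claw": 1},
    {"offset": [-1,0.2,0],"yaw": 0,"claw": 1},
  ],
)

```text
time: 26.62
ee_pos: [0.5478, 0.1806, 0.1947]
tcp_rot: [-178.7, 0.5, -89.8]
wrist_force: [-0.3, -0.5, -0.9]
opening: 0.0215
grasp_force: 29.5
```

servo_tool(
  rows=[
    {"offset": [-0.4,0.05,0],"yaw": 0.142,"claw": 1},
    {"offset": [-0.7,0.11,0],"yaw": 0.142,"claw": 1},
    {"offset": [-0.7,0.11,0],"yaw": 0.142,"claw": 1},
    {"offset": [-0.7,0.11,0],"yaw": 0.142,"claw": 1},
    {"offset": [-0.7,0.11,0],"yaw": 0.142,"claw": 1},
  ],
)

```text
time: 27.25
ee_pos: [0.5373, 0.2481, 0.1949]
tcp_rot: [-179.1, 1.0, -115.5]
wrist_force: [0.2, 0.2, -0.5]
opening: 0.0216
grasp_force: 29.5
```

```bash
cat >> h.py <<'E'
def held_place(px,py,zf=.055):
    o=get_obs();print(o['time'],o['ee_pos'].round(4),o['tcp_rot'].round(2),o['opening'].round(4))
    p,d,i,M=look('wrist');held(p,d,i,M);place(px,py,zf,(0,.001,.0148))
E
python3 -c "
from h import *
held_place(.5403,.2524)"
```

```text
Traceback (most recent call last):
  File "h.py", line 49, in held_place
    o=get_obs();print(o['time'],o['ee_pos'].round(4),o['tcp_rot'].round(2),o['opening'].round(4))
                                                                           ^^^^^^^^^^^^^^^^^^
AttributeError: 'float' object has no attribute 'round'
```

```bash
sed -i "s/o\['opening'\].round(4)/round(o['opening'],4)/" h.py
python3 -c "
from h import *
held_place(.5403,.2524)"
```

```text
27.25 [0.5373 0.2481 0.1949] [-179.09    1.03 -115.48] 0.0216
held cap: tool xy mm [ 0.5 -1.6] r 14.6 min/max x -12.3 11.2 top z 0.0167 2406
foot [0.5366 0.2488 0.1521] offset [-0.031 -0.003  0.972]
```

servo_tool(
  rows=[
    {"offset": [-0.03,0,0.3],"yaw": 0,"claw": 1},
    {"offset": [-0.03,0,0.6],"yaw": 0,"claw": 1},
    {"offset": [-0.03,0,0.75],"yaw": 0,"claw": 1},
    {"offset": [-0.03,0,0.85],"yaw": 0,"claw": 1},
    {"offset": [-0.03,0,0.93],"yaw": 0,"claw": 1},
    {"offset": [-0.03,0,0.95],"yaw": 0,"claw": 1},
    {"offset": [-0.03,0,0.95],"yaw": 0,"claw": 1},
  ],
)

```text
time: 28.18
ee_pos: [0.5405, 0.2527, 0.1005]
tcp_rot: [-179.0, 1.0, -115.5]
wrist_force: [2.2, -3.7, 2.3]
opening: 0.0215
grasp_force: 30.0
```

servo_tool(
  rows=[
    {"offset": [0,0,0],"yaw": 0,"claw": 0.58},
    {"offset": [0,0,0],"yaw": 0,"claw": 0.58},
    {"offset": [0,0,0],"yaw": 0,"claw": 0.58},
    {"offset": [0,0,-0.3],"yaw": 0,"claw": 0.58},
    {"offset": [0,0,-0.7],"yaw": 0,"claw": 0.58},
    {"offset": [0.3,0,-1],"yaw": -0.142,"claw": 0.5},
    {"offset": [0.6,0,-1],"yaw": -0.142,"claw": 0.4},
    {"offset": [0.6,0,-1],"yaw": -0.142,"claw": 0.4},
    {"offset": [0.6,0,-1],"yaw": -0.142,"claw": 0.4},
  ],
)

```text
time: 29.3
ee_pos: [0.5119, 0.1978, 0.1989]
tcp_rot: [-178.7, 0.6, -90.0]
wrist_force: [0.4, 0.6, -0.9]
opening: 0.0512
grasp_force: 0.0
```

Run:
```python
from h import *
o=get_obs();print(o['ee_pos'],o['tcp_rot'])
caps('w6',.080)
go(.580,-.321,.13,-90)
```

```text
[0.51192869 0.19778562 0.19890797] [-178.72979628    0.56533285  -89.97754363]
cap 946 [182. 301.] top 850 [606.3 243.3] 12.0 z 0.0792 plane [0.6051 0.2405 0.08  ]
cap 924 [280. 314.] top 831 [539.6 252.4] 11.7 z 0.0792 plane [0.5391 0.2498 0.08  ]
offset [ 5.196 -0.669  0.651] yaw -0.0001 alt 0.9999 q6 -68.9
```

servo_tool(
  rows=[
    {"offset": [0.5,-0.05,0],"yaw": 0,"claw": 0.4},
    {"offset": [1,-0.13,0],"yaw": 0,"claw": 0.4},
    {"offset": [1,-0.13,0],"yaw": 0,"claw": 0.4},
  ],
)

```text
time: 29.72
ee_pos: [0.5255, 0.0957, 0.1978]
tcp_rot: [-178.8, 0.5, -90.2]
wrist_force: [-0.3, 0.4, -0.4]
opening: 0.0512
grasp_force: 0.0
```

servo_tool(
  rows=[
    {"offset": [0.5,-0.05,0],"yaw": 0,"claw": 0.4},
    {"offset": [1,-0.13,0],"yaw": 0,"claw": 0.4},
    {"offset": [1,-0.13,0],"yaw": 0,"claw": 0.4},
  ],
)

```text
time: 30.1
ee_pos: [0.5386, -0.0038, 0.197]
tcp_rot: [-178.8, 0.5, -90.2]
wrist_force: [0.2, -0.0, -0.7]
opening: 0.0514
grasp_force: 0.0
```

servo_tool(
  rows=[
    {"offset": [0.5,-0.05,0],"yaw": 0,"claw": 0.4},
    {"offset": [1,-0.13,0],"yaw": 0,"claw": 0.4},
    {"offset": [1,-0.13,0],"yaw": 0,"claw": 0.4},
  ],
)

```text
time: 30.48
ee_pos: [0.5518, -0.1033, 0.1961]
tcp_rot: [-178.8, 0.6, -90.1]
wrist_force: [-0.7, 0.3, -0.2]
opening: 0.0512
grasp_force: 0.0
```

servo_tool(
  rows=[
    {"offset": [0.5,-0.05,0.1],"yaw": 0,"claw": 0.4},
    {"offset": [1,-0.13,0.2],"yaw": 0,"claw": 0.4},
    {"offset": [1,-0.13,0.2],"yaw": 0,"claw": 0.4},
  ],
)

```text
time: 30.85
ee_pos: [0.5651, -0.2025, 0.1744]
tcp_rot: [-178.9, 0.6, -90.1]
wrist_force: [-0.7, 0.3, -0.4]
opening: 0.0512
grasp_force: 0.0
```

servo_tool(
  rows=[
    {"offset": [0.5,-0.05,0.2],"yaw": 0,"claw": 0.4},
    {"offset": [1,-0.15,0.4],"yaw": 0,"claw": 0.4},
    {"offset": [1,-0.15,0.4],"yaw": 0,"claw": 0.4},
    {"offset": [1,-0.15,0.4],"yaw": 0,"claw": 0.4},
  ],
)

```text
time: 31.35
ee_pos: [0.5814, -0.2996, 0.1356]
tcp_rot: [-178.8, 0.6, -89.9]
wrist_force: [0.4, 0.3, 0.4]
opening: 0.0513
grasp_force: 0.0
```

Run:
```python
from h import *
o=get_obs();print(o['time'],o['ee_pos'],o['tcp_rot'])
caps()
go(.580,-.321,.0425,-90)
```

```text
31.35 [ 0.58143755 -0.29961564  0.1355914 ] [-178.75900044    0.59080967  -89.8769121 ]
cap 1194 [324. 210.] top 1174 [ 579.8 -321.3] 11.8 z 0.0274 plane [ 0.5796 -0.3223  0.028 ]
cap 1146 [459. 235.] top 1135 [ 498.2 -307. ] 11.8 z 0.0276 plane [ 0.4989 -0.3081  0.028 ]
offset [0.224 0.037 0.934] yaw 0.0009 alt -0.9991 q6 -117.8
```

servo_tool(
  rows=[
    {"offset": [0.1,0.02,0.4],"yaw": 0,"claw": 0.4},
    {"offset": [0.22,0.03,0.8],"yaw": 0,"claw": 0.4},
    {"offset": [0.225,0.03,0.935],"yaw": 0,"claw": 0.4},
    {"offset": [0.225,0.03,0.935],"yaw": 0,"claw": 0.4},
    {"offset": [0.225,0.03,0.935],"yaw": 0,"claw": 1},
    {"offset": [0.225,0.03,0.935],"yaw": 0,"claw": 1},
    {"offset": [0.225,0.03,0.935],"yaw": 0,"claw": 1},
    {"offset": [0.225,0.03,0.935],"yaw": 0,"claw": 1},
    {"offset": [0.225,0.03,0.935],"yaw": 0,"claw": 1},
  ],
)

```text
time: 32.52
ee_pos: [0.581, -0.3233, 0.0439]
tcp_rot: [-178.6, 0.5, -89.9]
wrist_force: [-0.9, 0.8, 5.7]
opening: 0.0217
grasp_force: 29.1
```

servo_tool(
  rows=[
    {"offset": [0,0,-0.2],"yaw": 0,"claw": 1},
    {"offset": [0,0,-0.6],"yaw": 0,"claw": 1},
    {"offset": [-0.1,0,-1],"yaw": 0,"claw": 1},
  ],
)

```text
time: 32.9
ee_pos: [0.5776, -0.3144, 0.1444]
tcp_rot: [-178.7, 0.5, -90.0]
wrist_force: [0.4, -0.6, 0.0]
opening: 0.0215
grasp_force: 29.4
```

servo_tool(
  rows=[
    {"offset": [-0.4,0.03,-0.4],"yaw": 0,"claw": 1},
    {"offset": [-1,0.06,-0.5],"yaw": 0,"claw": 1},
    {"offset": [-1,0.06,-0.5],"yaw": 0,"claw": 1},
  ],
)

```text
time: 33.28
ee_pos: [0.5711, -0.2116, 0.1965]
tcp_rot: [-178.5, 0.5, -89.7]
wrist_force: [-0.2, -0.0, 0.1]
opening: 0.0217
grasp_force: 29.5
```

servo_tool(
  rows=[
    {"offset": [-0.5,0.03,0],"yaw": 0,"claw": 1},
    {"offset": [-1,0.06,0],"yaw": 0,"claw": 1},
    {"offset": [-1,0.06,0],"yaw": 0,"claw": 1},
  ],
)

```text
time: 33.65
ee_pos: [0.5644, -0.1124, 0.1947]
tcp_rot: [-178.7, 0.5, -89.8]
wrist_force: [-0.5, -1.0, -0.2]
opening: 0.022
grasp_force: 29.5
```

servo_tool(
  rows=[
    {"offset": [-0.5,0.03,0],"yaw": 0,"claw": 1},
    {"offset": [-1,0.06,0],"yaw": 0,"claw": 1},
    {"offset": [-1,0.06,0],"yaw": 0,"claw": 1},
  ],
)

```text
time: 34.02
ee_pos: [0.5584, -0.013, 0.1951]
tcp_rot: [-178.7, 0.6, -89.8]
wrist_force: [0.5, -0.8, -0.2]
opening: 0.022
grasp_force: 29.5
```

servo_tool(
  rows=[
    {"offset": [-0.5,0.03,0],"yaw": 0,"claw": 1},
    {"offset": [-1,0.06,0],"yaw": 0,"claw": 1},
    {"offset": [-1,0.06,0],"yaw": 0,"claw": 1},
  ],
)

```text
time: 34.4
ee_pos: [0.5525, 0.0866, 0.1954]
tcp_rot: [-178.7, 0.5, -89.8]
wrist_force: [0.1, -1.0, 0.1]
opening: 0.0221
grasp_force: 29.5
```

servo_tool(
  rows=[
    {"offset": [-0.5,0.03,0],"yaw": 0,"claw": 1},
    {"offset": [-1,0.06,0],"yaw": 0,"claw": 1},
    {"offset": [-1,0.06,0],"yaw": 0,"claw": 1},
    {"offset": [-1,0.06,0],"yaw": 0,"claw": 1},
    {"offset": [-1,0.06,0],"yaw": 0,"claw": 1},
  ],
)

```text
time: 35.02
ee_pos: [0.5465, 0.1838, 0.196]
tcp_rot: [-178.7, 0.5, -90.0]
wrist_force: [-0.2, -0.1, -0.1]
opening: 0.0215
grasp_force: 29.5
```

```bash
python3 -c "
from h import *
held_place(.5484,.2104)"
```

```text
35.025 [0.5465 0.1838 0.196 ] [-178.74    0.53  -90.04] 0.0215
held cap: tool xy mm [ 0.5 -3. ] r 16.3 min/max x -12.9 10.9 top z 0.0161 2416
foot [0.5458 0.1841 0.1532] offset [-0.254 -0.004  0.984]
```

servo_tool(
  rows=[
    {"offset": [-0.245,0,0.2],"yaw": 0,"claw": 1},
    {"offset": [-0.245,0,0.6],"yaw": 0,"claw": 1},
    {"offset": [-0.245,0,0.75],"yaw": 0,"claw": 1},
    {"offset": [-0.245,0,0.85],"yaw": 0,"claw": 1},
    {"offset": [-0.245,0,0.93],"yaw": 0,"claw": 1},
    {"offset": [-0.245,0,0.96],"yaw": 0,"claw": 1},
    {"offset": [-0.245,0,0.96],"yaw": 0,"claw": 1},
  ],
)

```text
time: 35.95
ee_pos: [0.5484, 0.2108, 0.1005]
tcp_rot: [-178.7, 0.5, -89.9]
wrist_force: [0.6, -1.2, -1.5]
opening: 0.0216
grasp_force: 29.5
```

servo_tool(
  rows=[
    {"offset": [0,0,0],"yaw": 0,"claw": 0.58},
    {"offset": [0,0,0],"yaw": 0,"claw": 0.58},
    {"offset": [0,0,0],"yaw": 0,"claw": 0.58},
    {"offset": [0,0,-0.3],"yaw": 0,"claw": 0.58},
    {"offset": [0,0,-0.7],"yaw": 0,"claw": 0.58},
    {"offset": [0.3,0,-1],"yaw": 0,"claw": 0.5},
    {"offset": [0.6,0,-1],"yaw": 0,"claw": 0.4},
    {"offset": [0.6,0,-1],"yaw": 0,"claw": 0.4},
    {"offset": [0.6,0,-1],"yaw": 0,"claw": 0.4},
  ],
)

```text
time: 37.08
ee_pos: [0.5459, 0.1502, 0.1992]
tcp_rot: [-178.8, 0.6, -89.9]
wrist_force: [0.7, -0.8, -0.8]
opening: 0.0508
grasp_force: 0.0
```

Run:
```python
from h import *
o=get_obs();print(o['ee_pos'],o['tcp_rot'])
caps('w7',.080)
go(.4985,-.3072,.13,-90)
```

```text
[0.54593651 0.15019081 0.1992462 ] [-178.76832931    0.55731148  -89.94305079]
cap 911 [319. 322.] top 814 [547.  210.9] 11.6 z 0.0794 plane [0.547  0.2081 0.08  ]
cap 835 [329. 373.] top 720 [539.5 252.5] 12.1 z 0.0792 plane [0.5396 0.2487 0.08  ]
offset [4.582 0.495 0.637] yaw 0.0005 alt -0.9995 q6 -74.8
```

servo_tool(
  rows=[
    {"offset": [0.5,0.05,0],"yaw": 0,"claw": 0.4},
    {"offset": [1,0.1,0],"yaw": 0,"claw": 0.4},
    {"offset": [1,0.1,0],"yaw": 0,"claw": 0.4},
  ],
)

```text
time: 37.5
ee_pos: [0.5359, 0.0482, 0.1981]
tcp_rot: [-178.8, 0.5, -90.1]
wrist_force: [-0.4, 0.4, -1.2]
opening: 0.0513
grasp_force: 0.0
```

servo_tool(
  rows=[
    {"offset": [0.5,0.05,0],"yaw": 0,"claw": 0.4},
    {"offset": [1,0.1,0],"yaw": 0,"claw": 0.4},
    {"offset": [1,0.1,0],"yaw": 0,"claw": 0.4},
  ],
)

```text
time: 37.88
ee_pos: [0.5262, -0.0514, 0.1968]
tcp_rot: [-178.8, 0.5, -90.1]
wrist_force: [0.1, 0.1, -0.0]
opening: 0.0514
grasp_force: 0.0
```

servo_tool(
  rows=[
    {"offset": [0.5,0.05,0],"yaw": 0,"claw": 0.4},
    {"offset": [1,0.1,0],"yaw": 0,"claw": 0.4},
    {"offset": [1,0.1,0],"yaw": 0,"claw": 0.4},
  ],
)

```text
time: 38.25
ee_pos: [0.5166, -0.1511, 0.1955]
tcp_rot: [-178.8, 0.6, -90.0]
wrist_force: [-0.4, 0.0, 0.0]
opening: 0.0512
grasp_force: 0.0
```

servo_tool(
  rows=[
    {"offset": [0.5,0.05,0.2],"yaw": 0,"claw": 0.4},
    {"offset": [1,0.1,0.4],"yaw": 0,"claw": 0.4},
    {"offset": [1,0.1,0.4],"yaw": 0,"claw": 0.4},
  ],
)

```text
time: 38.62
ee_pos: [0.5071, -0.2501, 0.1524]
tcp_rot: [-178.9, 0.6, -90.0]
wrist_force: [-0.5, 0.2, 0.2]
opening: 0.0514
grasp_force: 0.0
```

servo_tool(
  rows=[
    {"offset": [0.4,0.05,0.1],"yaw": 0,"claw": 0.4},
    {"offset": [0.4,0.05,0.2],"yaw": 0,"claw": 0.4},
    {"offset": [0.4,0.05,0.2],"yaw": 0,"claw": 0.4},
  ],
)

```text
time: 39.0
ee_pos: [0.5033, -0.2877, 0.1336]
tcp_rot: [-178.8, 0.6, -89.8]
wrist_force: [-0.3, -0.1, -0.0]
opening: 0.0514
grasp_force: 0.0
```

Run:
```python
from h import *
o=get_obs();print(o['time'],o['ee_pos'],o['tcp_rot'])
caps()
go(.499,-.3074,.0425,-90)
```

```text
39.0 [ 0.50327987 -0.28766605  0.13362054] [-178.81383597    0.61902343  -89.84965223]
cap 1214 [329. 215.] top 1182 [ 498. -307.] 11.8 z 0.0275 plane [ 0.498  -0.3081  0.028 ]
offset [0.205 0.065 0.915] yaw 0.0009 alt -0.9991 q6 -120.4
```

servo_tool(
  rows=[
    {"offset": [0.1,0.03,0.4],"yaw": 0,"claw": 0.4},
    {"offset": [0.2,0.06,0.8],"yaw": 0,"claw": 0.4},
    {"offset": [0.2,0.06,0.915],"yaw": 0,"claw": 0.4},
    {"offset": [0.2,0.06,0.915],"yaw": 0,"claw": 0.4},
    {"offset": [0.2,0.06,0.915],"yaw": 0,"claw": 1},
    {"offset": [0.2,0.06,0.915],"yaw": 0,"claw": 1},
    {"offset": [0.2,0.06,0.915],"yaw": 0,"claw": 1},
    {"offset": [0.2,0.06,0.915],"yaw": 0,"claw": 1},
    {"offset": [0.2,0.06,0.915],"yaw": 0,"claw": 1},
  ],
)

```text
time: 40.17
ee_pos: [0.4999, -0.3091, 0.0445]
tcp_rot: [-178.6, 0.5, -89.9]
wrist_force: [0.4, 1.4, 7.3]
opening: 0.0218
grasp_force: 29.2
```

servo_tool(
  rows=[
    {"offset": [0,0,-0.2],"yaw": 0,"claw": 1},
    {"offset": [0,0,-0.6],"yaw": 0,"claw": 1},
    {"offset": [-0.1,0,-1],"yaw": 0,"claw": 1},
  ],
)

```text
time: 40.55
ee_pos: [0.4966, -0.2998, 0.1442]
tcp_rot: [-178.7, 0.5, -90.0]
wrist_force: [0.7, 0.2, -0.1]
opening: 0.0218
grasp_force: 29.4
```

servo_tool(
  rows=[
    {"offset": [-0.4,-0.05,-0.4],"yaw": 0,"claw": 1},
    {"offset": [-1,-0.18,-0.5],"yaw": 0,"claw": 1},
    {"offset": [-1,-0.18,-0.5],"yaw": 0,"claw": 1},
  ],
)

```text
time: 40.92
ee_pos: [0.5147, -0.1972, 0.1963]
tcp_rot: [-178.6, 0.5, -89.7]
wrist_force: [-1.0, -0.3, -0.4]
opening: 0.0215
grasp_force: 29.4
```

servo_tool(
  rows=[
    {"offset": [-0.5,-0.09,0],"yaw": 0,"claw": 1},
    {"offset": [-1,-0.18,0],"yaw": 0,"claw": 1},
    {"offset": [-1,-0.18,0],"yaw": 0,"claw": 1},
  ],
)

```text
time: 41.3
ee_pos: [0.5317, -0.098, 0.1955]
tcp_rot: [-178.7, 0.6, -89.7]
wrist_force: [0.5, -0.1, -1.1]
opening: 0.0214
grasp_force: 29.4
```

servo_tool(
  rows=[
    {"offset": [-0.5,-0.09,0],"yaw": 0,"claw": 1},
    {"offset": [-1,-0.18,0],"yaw": 0,"claw": 1},
    {"offset": [-1,-0.18,0],"yaw": 0,"claw": 1},
  ],
)

```text
time: 41.68
ee_pos: [0.5496, 0.0014, 0.1965]
tcp_rot: [-178.7, 0.6, -89.8]
wrist_force: [-0.7, -0.6, -0.5]
opening: 0.022
grasp_force: 29.4
```

servo_tool(
  rows=[
    {"offset": [-0.5,-0.09,0],"yaw": 0,"claw": 1},
    {"offset": [-1,-0.18,0],"yaw": 0,"claw": 1},
    {"offset": [-1,-0.18,0],"yaw": 0,"claw": 1},
  ],
)

```text
time: 42.05
ee_pos: [0.5675, 0.101, 0.1976]
tcp_rot: [-178.8, 0.5, -89.8]
wrist_force: [-0.4, -0.5, -0.1]
opening: 0.0218
grasp_force: 29.4
```

servo_tool(
  rows=[
    {"offset": [-0.5,-0.1,0],"yaw": 0.342,"claw": 1},
    {"offset": [-1,-0.2,0],"yaw": 0.342,"claw": 1},
    {"offset": [-1,-0.2,0],"yaw": 0.342,"claw": 1},
    {"offset": [-1,-0.2,0],"yaw": 0.342,"claw": 1},
    {"offset": [-1,-0.2,0],"yaw": 0.342,"claw": 1},
    {"offset": [-1,-0.2,0],"yaw": 0.342,"claw": 1},
    {"offset": [-1,-0.2,0],"yaw": 0.342,"claw": 1},
    {"offset": [-1,-0.2,0],"yaw": 0.342,"claw": 1},
  ],
)

```text
time: 43.05
ee_pos: [0.5872, 0.1988, 0.1994]
tcp_rot: [-179.9, 1.4, -151.4]
wrist_force: [0.3, -0.1, -0.3]
opening: 0.0216
grasp_force: 29.5
```

```bash
python3 -c "
from h import *
held_place(.5904,.2048)"
```

```text
43.05 [0.5872 0.1988 0.1994] [-179.87    1.35 -151.39] 0.0216
held cap: tool xy mm [-0.3  0.8] r 12.0 min/max x -12.0 11.4 top z 0.0166 2406
foot [0.587  0.2001 0.1566] offset [-0.028  0.028  1.017]
```

servo_tool(
  rows=[
    {"offset": [-0.025,0.03,0.3],"yaw": 0,"claw": 1},
    {"offset": [-0.025,0.03,0.6],"yaw": 0,"claw": 1},
    {"offset": [-0.025,0.03,0.8],"yaw": 0,"claw": 1},
    {"offset": [-0.025,0.03,0.9],"yaw": 0,"claw": 1},
    {"offset": [-0.025,0.03,0.96],"yaw": 0,"claw": 1},
    {"offset": [-0.025,0.03,0.99],"yaw": 0,"claw": 1},
    {"offset": [-0.025,0.03,0.99],"yaw": 0,"claw": 1},
  ],
)

```text
time: 43.98
ee_pos: [0.5902, 0.2045, 0.1009]
tcp_rot: [-179.8, 1.4, -151.5]
wrist_force: [1.6, -2.9, -0.5]
opening: 0.0216
grasp_force: 29.5
```

servo_tool(
  rows=[
    {"offset": [0,0,0],"yaw": 0,"claw": 0.58},
    {"offset": [0,0,0],"yaw": 0,"claw": 0.58},
    {"offset": [0,0,0],"yaw": 0,"claw": 0.58},
    {"offset": [0,0,-0.3],"yaw": 0,"claw": 0.58},
    {"offset": [0,0,-0.7],"yaw": 0,"claw": 0.58},
    {"offset": [0,0,-1],"yaw": 0,"claw": 0.5},
    {"offset": [0,0,-1],"yaw": -0.342,"claw": 0.4},
    {"offset": [0.3,0.6,-1],"yaw": -0.342,"claw": 0.4},
    {"offset": [0.4,0.8,-1],"yaw": -0.342,"claw": 0},
    {"offset": [0.4,0.8,-1],"yaw": -0.342,"claw": 0},
    {"offset": [0.4,0.8,-1],"yaw": -0.342,"claw": 0},
    {"offset": [0.4,0.8,-1],"yaw": -0.342,"claw": 0},
  ],
)

```text
time: 45.48
ee_pos: [0.5142, 0.2552, 0.1995]
tcp_rot: [-178.7, 0.6, -89.6]
wrist_force: [-0.0, -0.1, -0.2]
opening: 0.0852
grasp_force: 0.0
```

Run:
```python
from h import *
o=get_obs();print(o['time'],o['ee_pos'],o['tcp_rot'])
caps('w8',.080)
p,d,i,M=look('top','top2');v,u=np.mgrid[:480,:640];W=world(u,v,d,i,M)
for n,zz in(('top',.046),('knob',.070)):
    t=(np.hypot(W[...,0]-.39,W[...,1]+.02)<.1)&(abs(W[...,2]-zz)<.006)
    print(n,t.sum(),cv2.minEnclosingCircle((W[t][:,:2]*1000).astype(np.float32)),np.median(W[t][:,2]) if t.any() else 0)
```

```text
45.475 [0.51424167 0.25522321 0.19945998] [-178.7365185     0.5547736   -89.59945924]
cap 1250 [199. 160.] top 1170 [589.3 206.3] 11.8 z 0.0792 plane [0.5878 0.2052 0.08  ]
cap 1174 [268. 170.] top 1135 [547.  211.4] 11.7 z 0.0793 plane [0.5464 0.2106 0.08  ]
cap 1128 [177. 219.] top 1037 [606.7 243.3] 12.1 z 0.0792 plane [0.6048 0.2418 0.08  ]
cap 1058 [281. 234.] top 992 [539.7 252.9] 11.7 z 0.0794 plane [0.5391 0.2511 0.08  ]
top 2675 ((369.06866455078125, -2.6423702239990234), 64.39105224609375) 0.046719862901654086
knob 96 ((369.0556335449219, -2.5163307189941406), 11.716691017150879) 0.07087139390700914
```

View pics/w8.png

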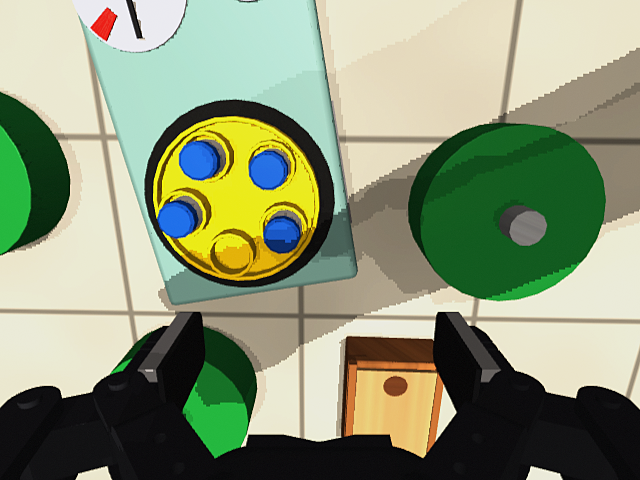

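View pics/top2.png

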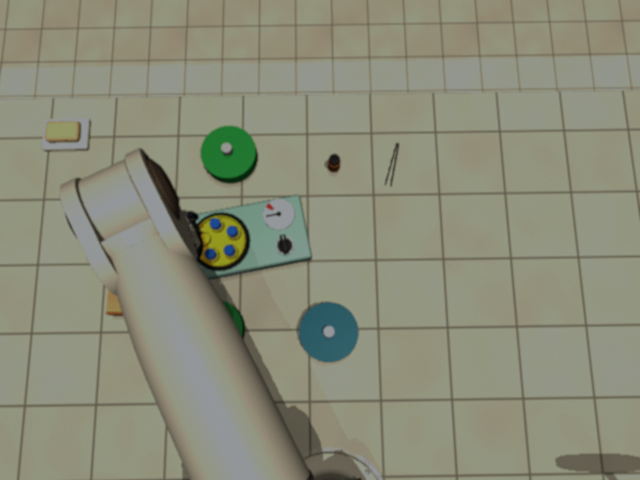

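All four capsules are seated, at (199,160), (268,170), (177,219) and (281,234), tops at 0.079. The cover was knocked to (0.369, −0.003), teal at top-view (329,331). Going to fetch it.

servo_tool(
  rows=[
    {"offset": [0.4,0.2,0],"yaw": 0,"claw": 0},
    {"offset": [0.9,0.5,0],"yaw": 0,"claw": 0},
    {"offset": [0.9,0.5,0],"yaw": 0,"claw": 0},
  ],
)

```text
time: 45.95
ee_pos: [0.4631, 0.1628, 0.1978]
tcp_rot: [-178.7, 0.5, -90.3]
wrist_force: [0.1, 0.5, 0.1]
opening: 0.0853
grasp_force: 0.0
```

servo_tool(
  rows=[
    {"offset": [0.4,0.2,0],"yaw": 0,"claw": 0},
    {"offset": [0.9,0.5,0],"yaw": 0,"claw": 0},
    {"offset": [0.9,0.5,0],"yaw": 0,"claw": 0},
  ],
)

```text
time: 46.32
ee_pos: [0.4139, 0.0733, 0.196]
tcp_rot: [-178.7, 0.6, -90.2]
wrist_force: [0.2, -0.2, -0.7]
opening: 0.0856
grasp_force: 0.0
```

servo_tool(
  rows=[
    {"offset": [0.4,0.2,0],"yaw": 0,"claw": 0},
    {"offset": [0.75,0.42,0.1],"yaw": 0,"claw": 0},
    {"offset": [0.75,0.42,0.2],"yaw": 0,"claw": 0},
    {"offset": [0.75,0.42,0.2],"yaw": 0,"claw": 0},
  ],
)

```text
time: 46.82
ee_pos: [0.3738, 0.0006, 0.1734]
tcp_rot: [-178.8, 0.6, -90.0]
wrist_force: [-0.6, 0.0, 0.2]
opening: 0.0853
grasp_force: 0.0
```

```bash
cat > cov.py <<'E'
from h import *
o=get_obs();print(o['time'],o['ee_pos'],o['tcp_rot'])
p,d,i,M=look('wrist');v,u=np.mgrid[:480,:640];W=world(u,v,d,i,M)
for n,zz in(('top',.046),('knob',.070)):
    t=(np.hypot(W[...,0]-.369,W[...,1]+.003)<.09)&(abs(W[...,2]-zz)<.004)&(d>.1)
    print(n,t.sum(),cv2.minEnclosingCircle((W[t][:,:2]*1000).astype(np.float32)),np.median(W[t][:,2]))
go(.369,-.0028,.0755,-90)
E
python3 cov.py
```

```text
46.825 [0.37375637 0.00059847 0.17340344] [-178.76249688    0.5698164   -89.99731095]
top 27606 ((369.9815368652344, -1.9049350023269653), 64.4936294555664) 0.04564110148110426
knob 1209 ((370.1790466308594, -2.025672435760498), 12.193685531616211) 0.06960915174582918
offset [0.045 0.07  0.981] yaw 0.0003 alt -0.9997 q6 -90.3
```

servo_tool(
  rows=[
    {"offset": [0.04,0.05,0.4],"yaw": 0,"claw": 0},
    {"offset": [0.04,0.05,0.8],"yaw": 0,"claw": 0},
    {"offset": [0.04,0.05,0.96],"yaw": 0,"claw": 0},
    {"offset": [0.04,0.05,0.97],"yaw": 0,"claw": 0},
    {"offset": [0.04,0.05,0.97],"yaw": 0,"claw": 1},
    {"offset": [0.04,0.05,0.97],"yaw": 0,"claw": 1},
    {"offset": [0.04,0.05,0.97],"yaw": 0,"claw": 1},
    {"offset": [0.04,0.05,0.97],"yaw": 0,"claw": 1},
    {"offset": [0.04,0.05,0.97],"yaw": 0,"claw": 1},
    {"offset": [0.04,0.05,0.97],"yaw": 0,"claw": 1},
  ],
  squeeze=50,
)

```text
time: 48.12
ee_pos: [0.3708, -0.0031, 0.0775]
tcp_rot: [-178.7, 0.5, -89.9]
wrist_force: [-1.0, -0.3, 5.5]
opening: 0.0216
grasp_force: 48.8
```

servo_tool(
  rows=[
    {"offset": [0,0,-0.2],"yaw": 0,"claw": 1},
    {"offset": [0,0,-0.6],"yaw": 0,"claw": 1},
    {"offset": [0,0,-1],"yaw": 0,"claw": 1},
    {"offset": [0,0,-1],"yaw": 0,"claw": 1},
  ],
)

```text
time: 48.62
ee_pos: [0.3692, -0.0041, 0.1792]
tcp_rot: [-178.5, 0.5, -89.9]
wrist_force: [0.7, -0.6, -1.8]
opening: 0.0217
grasp_force: 49.7
```

servo_tool(
  rows=[
    {"offset": [-0.1,-0.1,-0.2],"yaw": 0,"claw": 1},
    {"offset": [-0.4,-0.35,-0.4],"yaw": 0,"claw": 1},
    {"offset": [-0.7,-0.6,-0.4],"yaw": 0,"claw": 1},
    {"offset": [-0.9,-0.75,-0.4],"yaw": 0,"claw": 1},
  ],
)

```text
time: 49.12
ee_pos: [0.4427, 0.0868, 0.2178]
tcp_rot: [-178.8, 0.5, -89.9]
wrist_force: [0.7, 0.1, -1.3]
opening: 0.0222
grasp_force: 49.7
```

servo_tool(
  rows=[
    {"offset": [-0.4,-0.35,0],"yaw": 0,"claw": 1},
    {"offset": [-0.8,-0.7,0],"yaw": 0,"claw": 1},
    {"offset": [-0.9,-0.75,0],"yaw": 0,"claw": 1},
  ],
)

```text
time: 49.5
ee_pos: [0.5178, 0.1777, 0.2189]
tcp_rot: [-178.9, 0.5, -89.8]
wrist_force: [0.2, -0.1, -2.7]
opening: 0.0218
grasp_force: 50.0
```

servo_tool(
  rows=[
    {"offset": [-0.3,-0.25,0],"yaw": 0,"claw": 1},
    {"offset": [-0.5,-0.45,0],"yaw": 0,"claw": 1},
    {"offset": [-0.58,-0.5,0],"yaw": 0,"claw": 1},
    {"offset": [-0.58,-0.5,0],"yaw": 0,"claw": 1},
    {"offset": [-0.58,-0.5,0],"yaw": 0,"claw": 1},
  ],
)

```text
time: 50.12
ee_pos: [0.5663, 0.233, 0.2234]
tcp_rot: [-178.8, 0.5, -90.0]
wrist_force: [0.9, -1.0, -1.9]
opening: 0.0218
grasp_force: 50.1
```

Run:
```python
from h import *
o=get_obs();print(o['time'],o['ee_pos'],o['tcp_rot'])
p,d,i,M=look('wrist','w9');v,u=np.mgrid[:480,:640];W=world(u,v,d,i,M)
T=T_tool(o);P=(W-T[:3,3])@T[:3,:3]
h=cv2.cvtColor(p,cv2.COLOR_RGB2HSV);teal=(h[...,0]>88)&(h[...,0]<112)&(h[...,1]>100)&(d>.08)&(d<.3)
zt=np.median(P[teal][:,2]);t=teal&(abs(P[...,2]-zt)<.01);print(zt,t.sum())
# plane tilt (world) and circle of the visible edge
A=np.c_[W[t][:,:2],np.ones(t.sum())];s=np.linalg.lstsq(A,W[t][:,2],rcond=None)[0];print('slope deg',np.degrees(s[:2]))
hull=cv2.convexHull((P[t][:,:2]*1000).astype(np.float32))[:,0];
from scipy.optimize import least_squares
hh=hull[hull[:,0]>5]
r=least_squares(lambda c:np.hypot(hh[:,0]-c[0],hh[:,1]-c[1])-64.5,[0,0],loss='soft_l1');print('cover in tool mm',r.x,np.abs(r.fun).mean())
go(.573,.2365,.1195)
```

```text
50.125 [0.56629322 0.23303345 0.22335521] [-178.76606082    0.53099561  -89.95502893]
0.031849336593513265 48296
slope deg [-0.0904743   0.07880198]
cover in tool mm [-0.93667138  1.6361061 ] 0.20762697074560524
offset [-0.025 -0.043  1.042] q6 -67.7
```

View pics/w9.png

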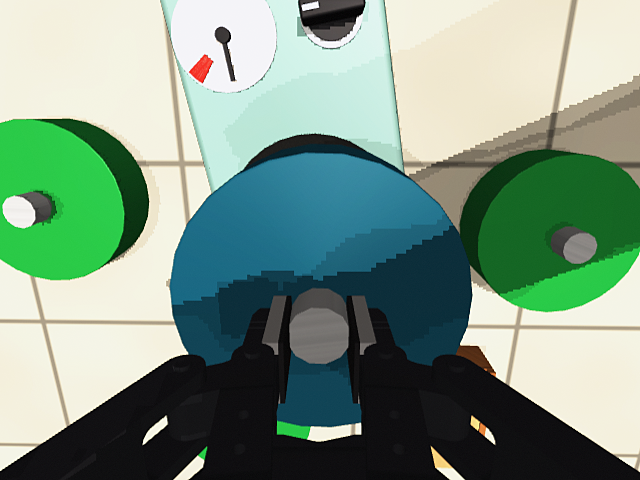

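The cover hangs level in the jaws, above the tray. Lowering it.

servo_tool(
  rows=[
    {"offset": [-0.02,-0.05,0.2],"yaw": 0,"claw": 1},
    {"offset": [-0.02,-0.053,0.5],"yaw": 0,"claw": 1},
    {"offset": [-0.02,-0.053,0.7],"yaw": 0,"claw": 1},
    {"offset": [-0.02,-0.053,0.8],"yaw": 0,"claw": 1},
    {"offset": [-0.02,-0.053,0.88],"yaw": 0,"claw": 1},
    {"offset": [-0.02,-0.053,0.94],"yaw": 0,"claw": 1},
    {"offset": [-0.02,-0.053,0.97],"yaw": 0,"claw": 1},
    {"offset": [-0.02,-0.053,0.97],"yaw": 0,"claw": 1},
  ],
)

```text
time: 51.18
ee_pos: [0.5744, 0.2368, 0.1266]
tcp_rot: [-178.7, 0.6, -89.9]
wrist_force: [1.3, 0.8, -1.8]
opening: 0.0217
grasp_force: 50.1
```

servo_tool(
  rows=[
    {"offset": [0,0,0.02],"yaw": 0,"claw": 1},
    {"offset": [0,0,0.035],"yaw": 0,"claw": 1},
    {"offset": [0,0,0.045],"yaw": 0,"claw": 1},
    {"offset": [0,0,0.045],"yaw": 0,"claw": 1},
  ],
)

```text
time: 51.68
ee_pos: [0.5745, 0.2368, 0.1226]
tcp_rot: [-178.7, 0.6, -89.9]
wrist_force: [-1.8, -2.1, 4.5]
opening: 0.0221
grasp_force: 50.6
```

servo_tool(
  rows=[
    {"offset": [0,0,0],"yaw": 0,"claw": 0.3},
    {"offset": [0,0,0],"yaw": 0,"claw": 0.3},
    {"offset": [0,0,0],"yaw": 0,"claw": 0.3},
    {"offset": [0,0,0],"yaw": 0,"claw": 0.3},
    {"offset": [0,0,-0.4],"yaw": 0,"claw": 0.3},
    {"offset": [0,0,-0.8],"yaw": 0,"claw": 0.3},
    {"offset": [0.3,0,-1],"yaw": 0,"claw": 0.3},
    {"offset": [0.8,0,-1],"yaw": 0,"claw": 0.3},
    {"offset": [1,0,-1],"yaw": 0,"claw": 0.3},
    {"offset": [1,0,-1],"yaw": 0,"claw": 0.3},
  ],
)

```text
time: 52.92
ee_pos: [0.5724, 0.1349, 0.2209]
tcp_rot: [-178.8, 0.6, -90.0]
wrist_force: [-0.6, 0.7, -0.1]
opening: 0.0599
grasp_force: 0.0
```

```bash
cat > chk.py <<'E'
from h import *
import sys
o=get_obs();print(o['time'],o['ee_pos'],o['tcp_rot'])
p,d,i,M=look('wrist',sys.argv[1]);v,u=np.mgrid[:480,:640];W=world(u,v,d,i,M);h=cv2.cvtColor(p,cv2.COLOR_RGB2HSV)
teal=(h[...,0]>88)&(h[...,0]<112)&(h[...,1]>100)&(np.hypot(W[...,0]-.573,W[...,1]-.2365)<.08)&(d>.08)&(abs(W[...,2]-.092)<.006)
if teal.sum()>100:
    X=W[teal];s=np.linalg.lstsq(np.c_[X[:,:2],np.ones(len(X))],X[:,2],rcond=None)[0]
    print('cover',cv2.minEnclosingCircle((X[:,:2]*1000).astype(np.float32)),'z',np.median(X[:,2]),'slope',np.degrees(s[:2]))
c=np.array([.5735,.2368]);a=np.radians(10.45);Rm=np.array([[np.cos(a),-np.sin(a)],[np.sin(a),np.cos(a)]])
L=(W[...,:2]-c)@Rm+[0,.06]          # cleaner frame
near=abs(W[...,2]-.045)<.012
w=near&(h[...,1]<45)&(h[...,2]>110)&(np.hypot(L[...,0]-.036,L[...,1]+.08)<.05)
q,r=cv2.minEnclosingCircle((L[w]*1000).astype(np.float32));print('dial centre',q,r)
D=L-np.array(q)/1000;rr=np.hypot(D[...,0],D[...,1])
ang=lambda m:np.degrees(np.arctan2(*D[m].mean(0)))
red=near&((h[...,0]<8)|(h[...,0]>172))&(h[...,1]>150)&(rr<.04);dk=near&(rr<.032)&(rr>.012)&(h[...,2]<70)
for n,m in(('red',red),('ptr',dk)):
    A=np.degrees(np.arctan2(D[m][:,0],D[m][:,1]));print(n,m.sum(),ang(m).round(1),np.percentile(A,[3,97]).round(1))
b=(abs(W[...,2]-.075)<.004)&(np.hypot(L[...,0]+.038,L[...,1]+.08)<.03)
B=W[b][:,:2]*1000;print('bar',b.sum(),cv2.minAreaRect(B.astype(np.float32)))
go(.559,.0915,.09)
E
python3 chk.py w10
```

```text
52.925 [0.57241011 0.13488952 0.22088299] [-178.75181601    0.55539897  -90.03963001]
cover ((573.94970703125, 237.28395080566406), 64.64319610595703) z 0.09055640442795797 slope [-0.11676523  0.0872376 ]
dial centre (35.94941329956055, -80.08462524414062) 49.89992141723633
red 255 47.9 [38.1 57.8]
ptr 87 -3.4 [-8.5  0.5]
bar 1077 ((560.806640625, 92.47332000732422), (39.95789337158203, 12.035897254943848), 10.409378051757812)
offset [0.456 0.162 1.3  ] q6 -76.8
```

View pics/w10.png

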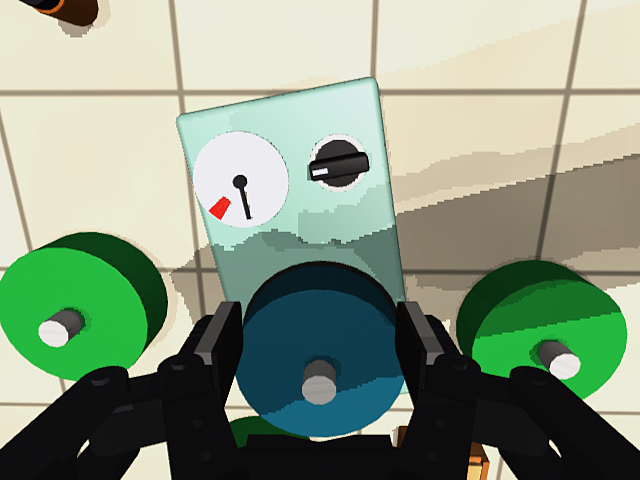

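The cover is down and level (top at 0.0906, slope about 0.1°). The red band (218,207) is about 50° clockwise of the pointer, so the knob needs about 100° clockwise. Next I align with the knob bar (339,166).

servo_tool(
  rows=[
    {"offset": [0.3,0.1,0],"yaw": 0.442,"claw": 0.4},
    {"offset": [0.45,0.137,0],"yaw": 0.442,"claw": 0.4},
    {"offset": [0.45,0.137,0],"yaw": 0.442,"claw": 0.4},
    {"offset": [0.45,0.137,0],"yaw": 0.442,"claw": 0.4},
    {"offset": [0.45,0.137,0.3],"yaw": 0.442,"claw": 0.4},
    {"offset": [0.45,0.137,0.6],"yaw": 0.442,"claw": 0.4},
    {"offset": [0.45,0.137,0.85],"yaw": 0.442,"claw": 0.4},
    {"offset": [0.45,0.137,0.9],"yaw": 0.442,"claw": 0.4},
    {"offset": [0.45,0.137,0.9],"yaw": 0.442,"claw": 0.4},
    {"offset": [0.45,0.137,0.9],"yaw": 0.442,"claw": 0.4},
  ],
)

```text
time: 54.22
ee_pos: [0.5609, 0.0924, 0.1306]
tcp_rot: [179.7, 1.4, -169.3]
wrist_force: [-0.4, 0.3, 0.7]
opening: 0.051
grasp_force: 0.0
```

```bash
python3 -c "
from h import *
o=get_obs();print(o['time'],o['ee_pos'],o['tcp_rot'],o['q'])
go(.5617,.092,.083,-169.6)"
```

```text
54.225 [0.56091762 0.09242427 0.1306183 ] [ 179.68464706    1.36243886 -169.3479556 ] [ 9.19486934  5.51421426 -2.91685067 80.21495384  0.34989424 -1.45679019]
offset [ 0.004 -0.008  0.476] yaw 0.0014 alt -0.9986 q6 -1.5
```

Lower, close, then turn 100° clockwise in the same grip.

servo_tool(
  rows=[
    {"offset": [0,0,0.2],"yaw": 0,"claw": 0.4},
    {"offset": [0,0,0.4],"yaw": 0,"claw": 0.4},
    {"offset": [0,0,0.475],"yaw": 0,"claw": 0.4},
    {"offset": [0,0,0.475],"yaw": 0,"claw": 0.4},
    {"offset": [0,0,0.475],"yaw": 0,"claw": 1},
    {"offset": [0,0,0.475],"yaw": 0,"claw": 1},
    {"offset": [0,0,0.475],"yaw": 0,"claw": 1},
    {"offset": [0,0,0.475],"yaw": 0,"claw": 1},
    {"offset": [0,0,0.475],"yaw": 0,"claw": 1},
    {"offset": [0,0,0.475],"yaw": 0,"claw": 1},
  ],
  squeeze=40,
)

```text
time: 55.48
ee_pos: [0.5622, 0.092, 0.0837]
tcp_rot: [179.7, 1.4, -169.5]
wrist_force: [-1.3, -1.5, 5.6]
opening: 0.0108
grasp_force: 41.1
```

servo_tool(
  rows=[
    {"offset": [0,0,0],"yaw": 0.05,"claw": 1},
    {"offset": [0,0,0],"yaw": 0.1,"claw": 1},
    {"offset": [0,0,0],"yaw": 0.15,"claw": 1},
    {"offset": [0,0,0],"yaw": 0.2,"claw": 1},
    {"offset": [0,0,0],"yaw": 0.25,"claw": 1},
    {"offset": [0,0,0],"yaw": 0.278,"claw": 1},
    {"offset": [0,0,0],"yaw": 0.278,"claw": 1},
  ],
)

```text
time: 56.35
ee_pos: [0.5621, 0.0915, 0.0836]
tcp_rot: [178.8, 0.7, 140.4]
wrist_force: [-1.7, -3.9, 6.7]
opening: 0.0111
grasp_force: 41.4
```

servo_tool(
  rows=[
    {"offset": [0,0,0],"yaw": 0.05,"claw": 1},
    {"offset": [0,0,0],"yaw": 0.1,"claw": 1},
    {"offset": [0,0,0],"yaw": 0.15,"claw": 1},
    {"offset": [0,0,0],"yaw": 0.2,"claw": 1},
    {"offset": [0,0,0],"yaw": 0.25,"claw": 1},
    {"offset": [0,0,0],"yaw": 0.278,"claw": 1},
    {"offset": [0,0,0],"yaw": 0.278,"claw": 1},
  ],
)

```text
time: 57.22
ee_pos: [0.5617, 0.0915, 0.0836]
tcp_rot: [178.7, -0.5, 90.3]
wrist_force: [-3.2, -4.9, 7.7]
opening: 0.011
grasp_force: 41.6
```

servo_tool(
  rows=[
    {"offset": [0,0,0],"yaw": 0,"claw": 0.4},
    {"offset": [0,0,0],"yaw": 0,"claw": 0.4},
    {"offset": [0,0,0],"yaw": 0,"claw": 0.4},
    {"offset": [0,0,-0.4],"yaw": 0,"claw": 0.4},
    {"offset": [0,0,-0.8],"yaw": 0,"claw": 0.4},
    {"offset": [0,0,-1],"yaw": 0,"claw": 0.4},
    {"offset": [0,0,-1],"yaw": 0,"claw": 0.4},
  ],
)

```text
time: 58.1
ee_pos: [0.5603, 0.0914, 0.1842]
tcp_rot: [178.6, -0.6, 90.4]
wrist_force: [0.0, 0.3, -0.3]
opening: 0.0514
grasp_force: 0.0
```

servo_tool(
  rows=[
    {"offset": [-0.3,0.3,-0.3],"yaw": 0,"claw": 0.4},
    {"offset": [-0.4,0,-0.4],"yaw": 0,"claw": 0.4},
    {"offset": [-0.4,0,-0.4],"yaw": 0,"claw": 0.4},
  ],
)

```text
time: 58.48
ee_pos: [0.5583, 0.0502, 0.2217]
tcp_rot: [178.8, -0.5, 90.4]
wrist_force: [0.6, -0.5, 0.6]
opening: 0.0513
grasp_force: 0.0
```

```bash
python3 chk.py w11
```

```text
58.475 [0.55834241 0.05019925 0.22167297] [178.79856136  -0.5376212   90.37535232]
cover ((573.3875732421875, 191.99270629882812), 45.11648178100586) z 0.09049198615896109 slope [-0.01844236  1.49138057]
dial centre (40.559814453125, -83.86530303955078) 42.68443298339844
red 252 34.9 [22.6 46.5]
ptr 117 29.8 [13.4 37.4]
bar 1046 ((560.3886108398438, 92.23095703125), (11.768263816833496, 39.69910430908203), 0.7428314685821533)
offset [ 0.396 -0.022  1.317] q6 94.6
```

View pics/w11.png

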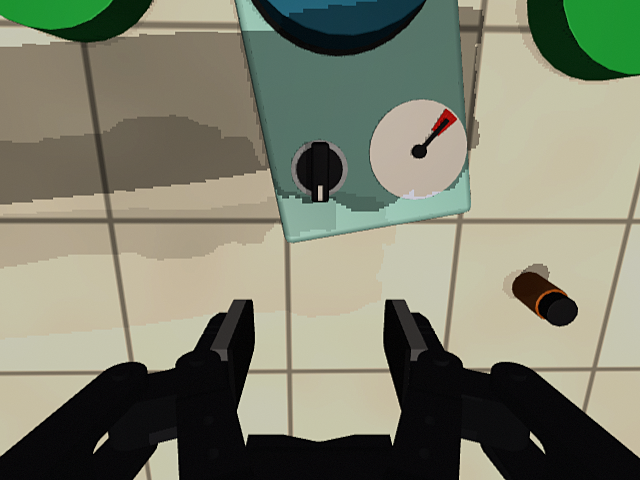

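The wrist view shows the pointer from its hub (419,151) to its tip (447,121), lying along the red band centred near (446,121). The bar turned 99.7°. The arm is clear of everything, so I hand in.

```bash
python3 -c "
from workcell import *
print(job_done())"
```

```text
the job is handed in; nothing more can be done
None
```

I put all four capsules upright in separate pockets, set the teal cover back fully down and level, then turned the timer pointer into the red band, and handed the job in at about 58 s; no verdict came back.

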